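# Tuck an oil baffle strip under its overlap plate on a slide carrier

### The arm

A 7-joint arm with a two-finger parallel gripper is mounted at the origin on the work surface. World frame = base frame: x ahead of the robot, y to its left, z up, the work surface at z = 0. Lengths are in m, angles in rad, forces in N, time in s.
With the tool pointing down it reaches from about 0.4 to 0.85 m from the base axis. Payload 4.5 kg.
Tool frame: the origin (TCP) lies midway between the tips of the shut fingers; the grasp point (between the pads) lies 19 mm behind it; z points along the fingers, y is the direction in which the jaws open and shut (so a half turn about z gives the same grasp; the last joint's range is limited). The gripper opens to 88 mm and grips with 3 to 60 N. Pads are 18 mm wide; open, the fingers measure 123 mm over their backs; the gripper's body (75 mm by 187 mm) begins 45 mm behind the grasp point.
Start: joints at [1.324, 0.689, -0.195, 1.565, 0.157, 0.902, -0.215], TCP at [0.173, -0.601, 0.205] pointing down, gripper open.
Joint ranges: [-3.01, 3.01], [-0.46, 2.08], [-1.47, 1.51], [0.13, 2.56], [-1, 4.14], [0.04, 2.09], [-2.66, 2.66]. Speed limits (rad/s): [2.57, 2.57, 3.14, 3.14, 3.14, 3.14, 3.14].

### API

Orientations are given as a unit quaternion [x, y, z, w].
In Python, from plant import r gives the robot as it stands.
- The arm moves only by the tool play_rows, never from a script. Its argument "targets" is a list of rows, each an object of numbers: "jaw": the closure, from 0 (fully open) to 1 (shut); "dx", "dy", "dz": the shift along the tool's x, y, z in m; "yaw": the turn about the tool's z in rad. A call has exactly 5 rows; each row shifts and turns the pose as measured when the row begins, along the tool's axes as they then stand; what a row does not reach is not made up. A row lasts 1/10 s, in which the tool goes at most 50 mm and 8.59 degrees, less where a joint would pass 70% of its speed; a pose out of reach is approached as far as the arm can. A call with a gripper value outside its range is refused whole. The fingers move at their own pace and stop on an object; "squeeze" is the grip in N (left out, the last holds). Time passes only in rows, so rows that do not move let the fingers close, or fill a call up. It gives the time, the measured TCP pose, the force and the opening at its end, in the units of the state.
- r.get_state(): the state, without advancing time (a new reading comes with each control period).
- r.snapshot(name): name is "scene" or "top" or "wrist"; returns a dict with "frame" (384x512x3 uint8, red, green, blue), "z_map" (384x512 float32, m along the optical axis (not along the pixel's ray), 0 where there is no reading), "mtx" (3x3 intrinsics, pixels), "dist_coeffs" ([k1, k2, p1, p2, k3] as OpenCV has them; the pictures are not rectified), "position" and "orientation" of the camera in the world; the wrist camera has in their place "T_tool_cam" (4x4, takes a point from camera to tool coordinates, whose origin is the TCP and whose axes are the flange's). Camera axes: x right, y up, looking along -z (the intrinsics and any distortion apply to the point x, -y, -z); pixel columns grow to the right and rows downward; lengths in m; the calibration is good to about 2 mm. A picture is of the moment at which its call begins: read the wrist's pose just before it.
- r.finish_job(): hands the job in, once; it reports no verdict.
The state is a dict: "clock": time; "q": joint angles; "qd": joint speeds; "joint_torque": joint torques, N m; "tool_pos": TCP position; "eef_rot": TCP orientation; "contact_force": force on the tool from outside, world axes, zero at the start; "moment": the same for the moment, N m; "opening": opening from 0.0 (shut) to 1.0 (fully open).
Only numpy, scipy, OpenCV 4.12 (cv2) and the standard library are available. Lean on these libraries where they do the work, as an engineer would, in place of code of your own. Each camera call takes 0.05 s, during which the arm holds its last target.

### The job

First push the blue carrier along its rail (its red post is the handhold) until it clicks into the detent at the yellow bracket. Then take the steel baffle strip by its rib and tuck its leading edge, the end with the yellow line, squarely and centrally under the copper overlap plate as far as the yellow line, without lifting the overlap plate. Finish while still holding the strip, pressed down flat on the casting so that the sprung black valve button beneath it stays pushed in, and leave the gear, wrench, bottle and can alone.

Things in the scene. Friction and masses are not known exactly. Their poses are not given: they have to be found in the camera images.
- carrier (a joint): Position along its rail of the blue carrier (deck 120 x 290 x 15 mm with an aluminium casting on it), m; grows towards the carrier's +y, from 0 to 0.20 (end stops). Detent station: 0.170, where a sprung brass roller drops between two pins. The slide drags with 2 N; entering or leaving the detent takes about 15 N. Starts at 0 to 0.06.
- post (a point): Grasp point on the red push post standing on the carrier's -y end: an upright round post, 20 mm diameter; this point is 20 mm below its top, 25 mm above the level of the casting's flat seat. Its axes are the carrier's: y along the rail in the pushing direction, x across the rail, z up.
- seat (a point): Point on the flat top (seat) of the aluminium casting, on the carrier's centre line, 70 mm above the bench, where the centre of the strip's underside ends up when it is tucked exactly to its yellow line. Axes of the carrier (y: pushing and tucking direction). The casting is 100 mm wide in x and its seat runs from 98 mm behind this point to 80 mm ahead of it.
- mouth (a point): Point on the seat below the free edge of the copper overlap plate, 35 mm ahead (+y) of seat; axes of the carrier. The overlap plate (96 mm wide, 4 thick) runs from here 54 mm to its hinge, 7 mm clear above the seat; a lip bent upwards projects up to 8 mm to -y as a lead-in. The space beneath is 88 mm wide and about 50 deep.
- overlap (a joint): Lift angle of the copper overlap plate about its hinge (at its +y edge, along x), rad; 0 is lying down, grows when lifted. It lies by its own weight (60 g), loosely hinged.
- valve (a joint): How far the black valve button (14 mm diameter, on the seat's centre line 35 mm behind (-y of) seat) is pushed in, m. 0: standing 6 mm above the seat; 0.006: flush with the seat; end of travel 0.0065. Its spring pushes up with 3 N at first and 5.3 N when flush.
- rib (a point): Grasp point on the rib of the loose steel baffle strip (flat plate 70 x 120 x 4 mm in x, y, z; 0.14 to 0.26 kg). The rib stands on the plate along y: 10 mm wide, 60 long, 34 high. This point is at mid-length of the rib, 27 mm above the plate's underside, 11 mm below the rib's top, 10 mm behind (-y of) the plate's centre. Axes of the strip: y to the leading edge, z up.
- lead (a point): Middle of the strip's leading edge, on its underside, 70 mm ahead (+y) of and 27 mm below rib. Axes of the strip. The yellow line crosses the strip's top 25 mm behind this edge.
- gear: Steel gear lying on the bench, 70 mm diameter, 32 mm high; a bystander. Origin at its underside.
- wrench: Wrench about 160 mm long lying on the bench; a bystander.
- oil: Blue bottle, 64 mm diameter, 170 mm high; a bystander. Origin at its underside.
- can: Red can, 70 mm diameter, 100 mm high; a bystander. Origin at its underside.
There are look-alikes about, which are no part of the job. Of the things like the part that bears rib, leave any that is turquoise; of the rest the smaller one is meant.

How it is judged:
By the outcome, as a careful person would: the job done as asked, in the order asked, and still so for the second after the job is handed in, while the arm keeps its last pose, push and grip.
It also fails if it takes over 54 s, if anything falls off the work surface, if the arm or the gripper's body presses on something with over 40 N, if the wrist force passes 120 N, or if a joint passes its speed limit or range.

## Working session

There is one attempt and no reset: what is moved stays moved. The work goes in short steps, Python scripts to look and compute and a tool call to move; the robot and the scene stay as the last step left them, time stands still between calls to the robot, and variables do not carry over. Pictures are saved under pics/ and viewed, and the job is handed in when it is done.

Besides the shell and the picture viewer there is one more tool, called after "Request:" in YAML: its name, and indented under it one key for each argument. play_rows: Moves the arm, as the interface text tells. Its arguments: {"type":"object","properties":{"targets":{"type":"array"},"squeeze":{"type":"number"}},"required":["targets"]}

```bash
ls -la; mkdir -p pics
cat > h.py <<'E'
import numpy as np, cv2
from plant import r
from scipy.spatial.transform import Rotation as R
def campose(s,name,st=None):
    if name=='wrist':
        T=np.eye(4);T[:3,:3]=R.from_quat(st['eef_rot']).as_matrix();T[:3,3]=st['tool_pos']
        T=T@np.array(s['T_tool_cam']);return T[:3,:3],T[:3,3]
    return R.from_quat(s['orientation']).as_matrix(),np.array(s['position'])
def snap(name,fn=None):
    st=r.get_state();s=r.snapshot(name)
    s['Rw'],s['pw']=campose(s,name,st)
    if fn: cv2.imwrite('pics/'+fn,cv2.cvtColor(s['frame'],cv2.COLOR_RGB2BGR))
    return s
def rays(s,px):
    u=cv2.undistortPoints(np.array(px,float).reshape(-1,1,2),np.array(s['mtx']),np.array(s['dist_coeffs'])).reshape(-1,2)
    return np.c_[u[:,0],-u[:,1],-np.ones(len(u))]@s['Rw'].T
def onplane(s,px,z):
    d=rays(s,px);return s['pw']+d*((z-s['pw'][2])/d[:,2])[:,None]
def depthpts(s,px):
    d=rays(s,px);p=np.array(px,int).reshape(-1,2);return s['pw']+d*s['z_map'][p[:,1],p[:,0]][:,None]
def cloud(s):
    h,w=s['z_map'].shape;uu,vv=np.meshgrid(np.arange(w),np.arange(h))
    px=np.c_[uu.ravel(),vv.ravel()];P=depthpts(s,px);return P.reshape(h,w,3)
E
python3 - <<'E'
from h import *
st=r.get_state();print({k:np.round(v,3).tolist() for k,v in st.items()})
for n in['scene','top','wrist']:
    s=snap(n,n+'0.png');print(n,s['pw'],np.round(s['Rw'],3).tolist(),np.round(s['mtx'],1).tolist())
E
```

```text
total 12
drwxr-xr-x  3 agent agent 4096 Dec  6 20:02 .
drwxr-xr-x 23 root  root  4096 Dec  6 20:02 ..
drwxr-xr-x  2 agent agent 4096 Dec  6 20:02 pics
{'clock': 0.0, 'q': [1.324, 0.69, -0.195, 1.566, 0.157, 0.902, -0.215], 'qd': [0.0, 0.0, -0.0, 0.002, 0.0, -0.0, 0.001], 'joint_torque': [-0.0, -52.755, -1.267, -15.343, -0.053, 0.007, 0.0], 'tool_pos': [0.173, -0.6, 0.204], 'eef_rot': [0.99, 0.14, -0.0, -0.001], 'contact_force': [-0.249, 1.025, -0.733], 'moment': [-0.016, 0.006, 0.014], 'opening': 0.999}
scene [1.60002329 0.59064155 1.14461307] [[-0.44, -0.586, 0.681], [0.898, -0.28, 0.339], [-0.008, 0.76, 0.649]] [[480.4, 0.0, 260.1], [0.0, 480.4, 194.8], [0.0, 0.0, 1.0]]
top [0.28523265 0.04978875 1.19888614] [[-0.002, 0.983, -0.182], [-1.0, -0.005, -0.017], [-0.018, 0.182, 0.983]] [[404.6, 0.0, 256.0], [0.0, 404.6, 194.3], [0.0, 0.0, 1.0]]
wrist [ 0.23388653 -0.58259915  0.38449681] [[0.277, 0.929, 0.245], [-0.961, 0.269, 0.07], [-0.001, -0.255, 0.967]] [[271.7, 0.0, 255.1], [0.0, 271.7, 190.5], [0.0, 0.0, 1.0]]
```

View pics/scene0.png

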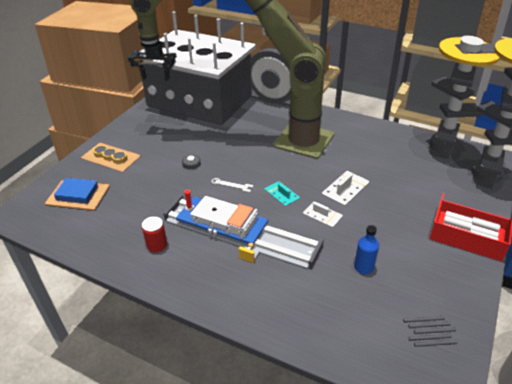

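View pics/top0.png

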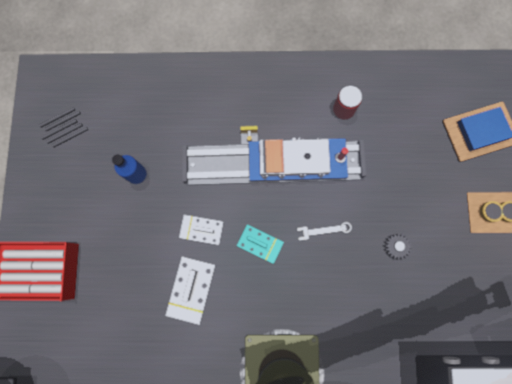

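View pics/wrist0.png

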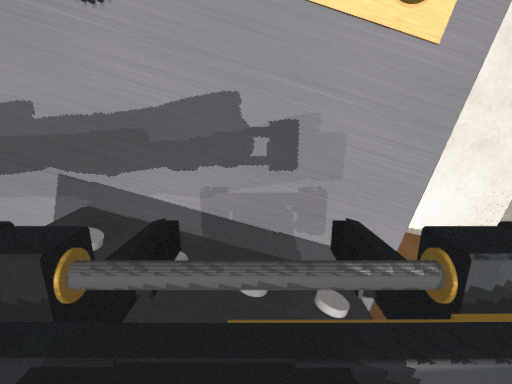

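Candidates for the strip in the top view are a small steel plate at (202,230), a large one at (191,290) and a turquoise one at (261,243). By the description I choose the small one at (202,230). The red post is at (343,153), and its look-alike by colour is the can at (348,98).

Run:
```python
from h import *
s=snap('top');np.save('top0.npy',s,allow_pickle=True)
f=cv2.cvtColor(s['frame'],cv2.COLOR_RGB2BGR)
a=cv2.resize(f[205:335,160:290],None,fx=4.5,fy=4.5,interpolation=cv2.INTER_CUBIC)
cv2.imwrite('pics/crop1.png',a)
b=cv2.resize(f[115:195,180:370],None,fx=4.2,fy=4.2,interpolation=cv2.INTER_CUBIC)
cv2.imwrite('pics/crop2.png',b)
P=cloud(s)
hsv=cv2.cvtColor(s['frame'],cv2.COLOR_RGB2HSV)
red=cv2.inRange(hsv,(0,150,60),(8,255,255))|cv2.inRange(hsv,(172,150,60),(180,255,255))
red[:, :325]=0;red[:140]=0;red[170:]=0;red[:,360:]=0
ys,xs=np.where(red>0);Q=P[ys,xs]
print('post',len(xs),xs.mean(),ys.mean(),np.median(Q,0),Q.max(0),Q.min(0))
top=Q[Q[:,2]>Q[:,2].max()-.008];print('posttop',top.mean(0),top.min(0),top.max(0))
```

```text
<stdin>:13: RuntimeWarning: Mean of empty slice.
  ret = ret.dtype.type(ret / rcount)
  return _methods._mean(a, axis=axis, dtype=dtype,
  ret = um.true_divide(
Traceback (most recent call last):
ValueError: zero-size array to reduction operation maximum which has no identity
```

View pics/crop1.png

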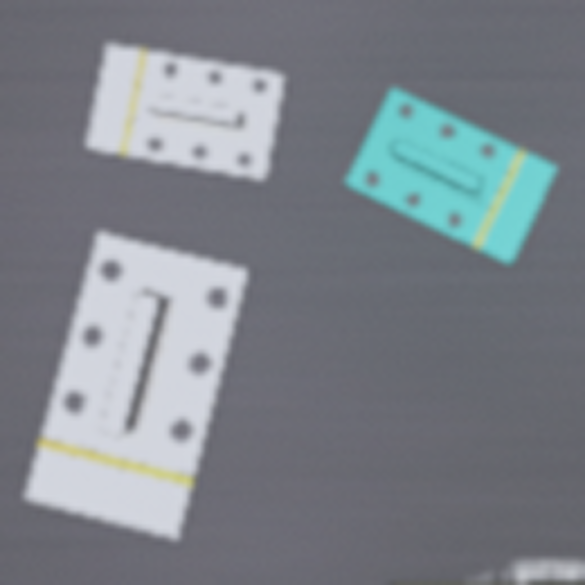

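View pics/crop2.png

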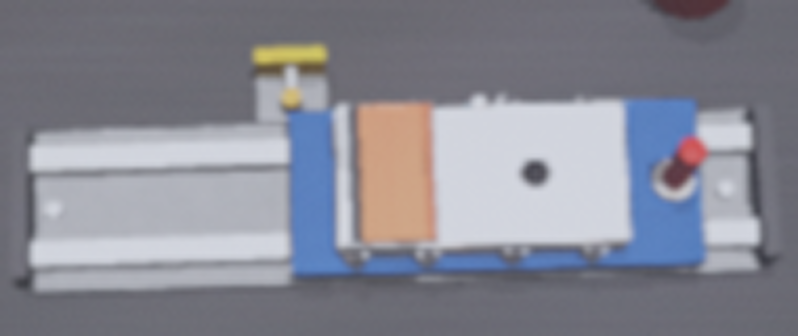

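The crop confirms the choice: the small steel plate has its yellow line at the left end (+y in the world), and its rib lies along the plate's length. Now I'll measure it.

```bash
cat > meas.py <<'E'
from h import *
def redpost(s,box,zt):
    hsv=cv2.cvtColor(s['frame'],cv2.COLOR_RGB2HSV)
    m=cv2.inRange(hsv,(0,110,150),(10,255,255))|cv2.inRange(hsv,(170,110,150),(180,255,255))
    k=np.zeros_like(m);x0,y0,x1,y1=box;k[y0:y1,x0:x1]=m[y0:y1,x0:x1]
    ys,xs=np.where(k>0);return xs,ys
E
python3 - <<'E'
from meas import *
s=snap('top')
P=cloud(s);hsv=cv2.cvtColor(s['frame'],cv2.COLOR_RGB2HSV)
print('post px', hsv[148:162:2,336:350:2].reshape(7,7,3)[:,:,:].tolist()[1])
xs,ys=redpost(s,(325,140,360,170),0)
print(len(xs),xs.mean(),ys.mean());print('post top on plane .115',onplane(s,[[xs.mean(),ys.mean()]],.115),'depth',P[ys,xs].mean(0),P[ys,xs][:,2].max())
# strip
g=((hsv[:,:,1]<60)&(hsv[:,:,2]>150)).astype(np.uint8)
yel=cv2.inRange(hsv,(22,60,100),(35,255,255))
m=g.copy();m[yel>0]=1
k=np.zeros_like(m);k[205:252,172:230]=m[205:252,172:230]
k=cv2.morphologyEx(k,cv2.MORPH_CLOSE,np.ones((7,7)))
c=max(cv2.findContours(k,0,1)[0],key=cv2.contourArea)
rc=cv2.minAreaRect(c.astype(np.float32));b=cv2.boxPoints(rc);print(rc)
W=onplane(s,b,.004);print(W)
print('centre',W.mean(0),[np.linalg.norm(W[i]-W[(i+1)%4]) for i in range(4)])
for i in range(4):
    d=W[(i+1)%4]-W[i]; print(np.degrees(np.arctan2(d[1],d[0])))
ky=np.zeros_like(yel);ky[205:252,172:230]=yel[205:252,172:230];yy,xx=np.where(ky>0);print('yel',onplane(s,[[xx.mean(),yy.mean()]],.004))
# blue deck
bl=cv2.inRange(hsv,(105,120,90),(120,255,255));kb=np.zeros_like(bl);kb[130:190,240:355]=bl[130:190,240:355]
yy,xx=np.where(kb>0);pts=np.c_[xx,yy].astype(np.float32)
hull=cv2.convexHull(pts);rc=cv2.minAreaRect(hull);print(rc)
print('deck z',np.median(P[yy,xx][:,2]))
W=onplane(s,cv2.boxPoints(rc),.045);W=onplane(s,cv2.boxPoints(rc),np.median(P[yy,xx][:,2]));print(W,W.mean(0),[np.linalg.norm(W[i]-W[(i+1)%4]) for i in range(4)])
for i in range(2):
    d=W[(i+1)%4]-W[i]; print(np.degrees(np.arctan2(d[1],d[0])))
# copper, valve
cu=cv2.inRange(hsv,(5,80,120),(18,200,255));kc=np.zeros_like(cu);kc[135:180,255:300]=cu[135:180,255:300]
yy,xx=np.where(kc>0);rc=cv2.minAreaRect(np.c_[xx,yy].astype(np.float32));W=onplane(s,cv2.boxPoints(rc),.081);print('cu',W,W.mean(0),np.median(P[yy,xx][:,2]))
bk=(hsv[:,:,2]<90).astype(np.uint8);kk=np.zeros_like(bk);kk[148:164,300:316]=bk[148:164,300:316]
yy,xx=np.where(kk>0);print('valve',onplane(s,[[xx.mean(),yy.mean()]],.076),len(xx))
# bracket yellow
kk=np.zeros_like(bk);kk[120:145,235:265]=cv2.inRange(hsv,(18,120,120),(35,255,255))[120:145,235:265]
yy,xx=np.where(kk>0);print('brk',P[yy,xx].mean(0),P[yy,xx].max(0),P[yy,xx].min(0))
E
```

```text
post px [[109, 133, 191], [108, 133, 192], [114, 107, 171], [176, 135, 183], [179, 138, 205], [179, 143, 204], [174, 48, 191]]
28 344.35714285714283 150.64285714285714
post top on plane .115 [[ 0.60797993 -0.1763451   0.115     ]] depth [ 0.60828902 -0.17656142  0.11397288] 0.12016775225342169
((200.66787719726562, 229.1596221923828), (41.3788948059082, 24.67313003540039), 9.865806579589844)
[[0.37718689 0.30109608 0.004     ]
 [0.44961855 0.29080597 0.004     ]
 [0.42787462 0.16846444 0.004     ]
 [0.35605238 0.17999384 0.004     ]]
centre [0.40268311 0.23509008 0.004     ] [np.float64(0.07315895422439592), np.float64(0.1242587982277299), np.float64(0.07274173997394884), np.float64(0.12293258756383842)]
-8.085701511682972
-100.07802487200492
170.88029266656199
80.1005584117784
yel [[nan nan nan]]
((297.56744384765625, 159.2252197265625), (38.40660858154297, 96.16796112060547), 88.26429748535156)
deck z 0.03896323846290506
[[ 0.66096615  0.09096807  0.03896324]
 [ 0.66796345 -0.1958316   0.03896324]
 [ 0.55058431 -0.1942822   0.03896324]
 [ 0.54342894  0.08737588  0.03896324]] [ 0.60573571 -0.05294246  0.03896324] [np.float64(0.2868850229258153), np.float64(0.1173893644535107), np.float64(0.28174896096821106), np.float64(0.11759209065620332)]
-88.60238358511687
179.2437420431278
cu [[ 0.65144837  0.04025809  0.081     ]
 [ 0.65110621 -0.00579733  0.081     ]
 [ 0.55934427 -0.00455221  0.081     ]
 [ 0.55961875  0.04083554  0.081     ]] [0.6053794  0.01768602 0.081     ] 0.07992630230822106
valve [[ 0.60734154 -0.0751814   0.076     ]] 3
brk [0.70123521 0.09315314 0.04363532] [0.70606597 0.11469572 0.04840216] [0.69512942 0.06963965 0.03621328]<stdin>:19: RuntimeWarning: Mean of empty slice.
  ret = ret.dtype.type(ret / rcount)
```

Request:
play_rows:
  targets:
    - {"jaw": 0, "dx": 0.04, "dy": -0.022, "dz": 0, "yaw": 0}
    - {"jaw": 0, "dx": 0.04, "dy": -0.022, "dz": 0, "yaw": 0}
    - {"jaw": 0, "dx": 0.04, "dy": -0.022, "dz": 0, "yaw": 0}
    - {"jaw": 0, "dx": 0.04, "dy": -0.022, "dz": 0, "yaw": 0}
    - {"jaw": 0, "dx": 0.04, "dy": -0.022, "dz": 0, "yaw": 0}
  squeeze: 50

```text
clock: 0.75
tool_pos: [0.3322, -0.4421, 0.2025]
eef_rot: [0.991, 0.131, -0.002, 0.002]
contact_force: [1.2, -1.1, -0.2]
opening: 1.001
```

```bash
cat > go.py <<'E'
# usage: go.py x y z yawdeg(az of tool x)
import sys;from h import *
st=r.get_state();M=R.from_quat(st['eef_rot']).as_matrix();p=np.array(st['tool_pos'])
az=np.degrees(np.arctan2(M[1,0],M[0,0]))
print('t',st['clock'],'pos',np.round(p,4),'az',round(az,2),'tilt',np.round(M[:,2],4),'q',np.round(st['q'],2),'F',np.round(st['contact_force'],1),'M',np.round(st['moment'],2),'op',round(st['opening'],3))
if len(sys.argv)>3:
    d=np.array([float(a) for a in sys.argv[1:4]])-p
    print('tool d',np.round(M.T@d,4))
    if len(sys.argv)>4:
        print('yaw needed',-np.radians((float(sys.argv[4])-az+180)%360-180))
E
python3 go.py .608 -.176 .2 91
```

```text
t 0.75 pos [ 0.3322 -0.4421  0.2025] az 15.05 tilt [-0.0045 -0.004  -1.    ] q [ 0.94  0.6  -0.17  1.79  0.14  0.77 -0.61] F [ 1.2 -1.1 -0.2] M [-0.03 -0.05  0.03] op 1.001
tool d [ 3.355e-01 -1.854e-01  2.000e-04]
yaw needed -1.32562085498941
```

Request:
play_rows:
  targets:
    - {"jaw": 0, "dx": 0.04, "dy": -0.022, "dz": 0, "yaw": 0}
    - {"jaw": 0, "dx": 0.04, "dy": -0.022, "dz": 0, "yaw": 0}
    - {"jaw": 0, "dx": 0.04, "dy": -0.022, "dz": 0, "yaw": 0}
    - {"jaw": 0, "dx": 0.04, "dy": -0.022, "dz": 0, "yaw": -0.1}
    - {"jaw": 0, "dx": 0.04, "dy": -0.022, "dz": 0, "yaw": -0.14}

```text
clock: 1.25
tool_pos: [0.4996, -0.2739, 0.2014]
eef_rot: [0.968, 0.252, -0.002, 0.002]
contact_force: [1.1, -0.6, 0.7]
opening: 0.999
```

```bash
python3 go.py .608 -.176 .2 91
```

```text
t 1.25 pos [ 0.4996 -0.2739  0.2014] az 29.14 tilt [-0.0037 -0.0056 -1.    ] q [ 0.54  0.62 -0.21  1.74  0.18  0.8  -0.82] F [ 1.1 -0.6  0.7] M [-0.   -0.   -0.01] op 0.999
tool d [ 0.1423 -0.0327  0.0005]
yaw needed -1.0796975042743309
```

Request:
play_rows:
  targets:
    - {"jaw": 0, "dx": 0.028, "dy": -0.006, "dz": 0, "yaw": -0.145}
    - {"jaw": 0, "dx": 0.028, "dy": -0.002, "dz": 0, "yaw": -0.145}
    - {"jaw": 0, "dx": 0.025, "dy": 0.002, "dz": 0, "yaw": -0.145}
    - {"jaw": 0, "dx": 0.02, "dy": 0.006, "dz": 0, "yaw": -0.145}
    - {"jaw": 0, "dx": 0.015, "dy": 0.008, "dz": 0, "yaw": -0.145}

```text
clock: 1.75
tool_pos: [0.5979, -0.1851, 0.201]
eef_rot: [0.808, 0.59, -0.001, 0.001]
contact_force: [0.9, 0.2, 0.5]
opening: 1.001
```

```bash
python3 go.py .608 -.176 .2 91
```

```text
t 1.75 pos [ 0.5979 -0.1851  0.201 ] az 72.26 tilt [-0.0015 -0.0024 -1.    ] q [ 0.45  0.72 -0.41  1.56  0.34  0.94 -0.38] F [0.9 0.2 0.5] M [-0.02 -0.13  0.02] op 1.001
tool d [0.0118 0.0069 0.001 ]
yaw needed -0.3271206175868828
```

Request:
play_rows:
  targets:
    - {"jaw": 0, "dx": 0.006, "dy": 0.004, "dz": 0.01, "yaw": -0.13}
    - {"jaw": 0, "dx": 0.005, "dy": 0.004, "dz": 0.01, "yaw": -0.13}
    - {"jaw": 0, "dx": 0, "dy": 0, "dz": 0, "yaw": -0.06}
    - {"jaw": 0, "dx": 0, "dy": 0, "dz": 0, "yaw": 0}
    - {"jaw": 0, "dx": 0, "dy": 0, "dz": 0, "yaw": 0}

```text
clock: 2.25
tool_pos: [0.6112, -0.1723, 0.1795]
eef_rot: [0.697, 0.717, 0.0, -0.0]
contact_force: [0.3, -0.2, -0.3]
opening: 0.999
```

```bash
python3 go.py .608 -.176 .076 91; python3 -c "
from h import *
s=snap('wrist','w1.png');np.save('w1.npy',s,allow_pickle=True)"
```

```text
t 2.25 pos [ 0.6112 -0.1723  0.1795] az 91.67 tilt [-0.e+00  7.e-04 -1.e+00] q [ 0.47  0.77 -0.5   1.55  0.42  0.93 -0.14] F [ 0.3 -0.2 -0.3] M [-0.04 -0.1  -0.03] op 0.999
tool d [-0.0037 -0.0033  0.1035]
yaw needed 0.011662513763460875
```

View pics/w1.png

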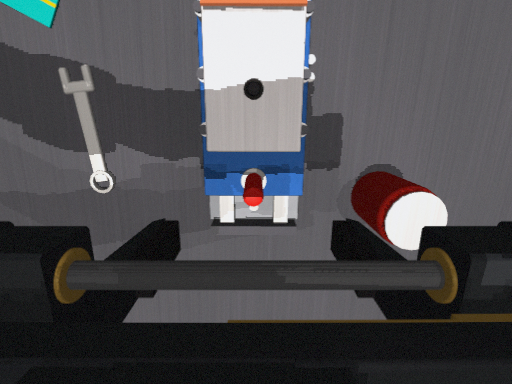

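Run:
```python
from meas import *
s=np.load('w1.npy',allow_pickle=True).item()
hsv=cv2.cvtColor(s['frame'],cv2.COLOR_RGB2HSV);P=cloud(s)
m=cv2.inRange(hsv,(0,150,60),(10,255,255))|cv2.inRange(hsv,(170,150,60),(180,255,255))
m[:,:235]=0;m[:,275:]=0;m[:165]=0;m[220:]=0
ys,xs=np.where(m>0);Q=P[ys,xs];print(len(xs),xs.min(),xs.max(),ys.min(),ys.max(),'max z',Q[:,2].max())
t=Q[:,2]>.11;print('top',Q[t].mean(0),t.sum(),Q[t].min(0),Q[t].max(0))
# casting + deck edges
w=((hsv[:,:,1]<40)&(hsv[:,:,2]>140)).astype(np.uint8)
for row in(20,40,60,110,140):
    x=np.where((np.abs(P[row,:,2]-.07)<.006))[0];x=x[(x>190)&(x<330)];A=onplane(s,[[x.min(),row],[x.max()+1,row]],.07);print(row,A[:,:2].round(4).tolist(),A.mean(0).round(4))
bl=cv2.inRange(hsv,(105,150,60),(125,255,255));bl[:,:190]=0;bl[:,330:]=0
for row in range(155,190,6):
    x=np.where(bl[row]>0)[0];A=onplane(s,[[x.min(),row],[x.max()+1,row]],.039);print('deck',row,A[:,:2].round(4).tolist(),A.mean(0).round(4))
col=cv2.inRange(hsv,(5,120,120),(15,255,255));ys,xs=np.where(col[:15,150:350]>0);print('copper',xs.min()+150,xs.max()+150,ys.max())
b=np.where(hsv[80:100,244:264,2]<60);px=[[b[1].mean()+244,b[0].mean()+80]];print('valve',onplane(s,px,.076))
```

```text
519 243 262 173 205 max z 0.36001013829254
top [ 0.60738672 -0.17678674  0.1166786 ] 321 [ 0.59811935 -0.18688572  0.11050693] [ 0.61609571 -0.10774493  0.36001014]
20 [[0.5544, -0.0182], [0.6532, -0.0153]] [ 0.6038 -0.0167  0.07  ]
40 [[0.5541, -0.0354], [0.6544, -0.0325]] [ 0.6043 -0.034   0.07  ]
60 [[0.5547, -0.0532], [0.6548, -0.0503]] [ 0.6048 -0.0518  0.07  ]
110 [[0.5559, -0.1004], [0.6563, -0.0974]] [ 0.6061 -0.0989  0.07  ]
140 [[0.5575, -0.1307], [0.6564, -0.1278]] [ 0.607  -0.1292  0.07  ]
deck 155 [[0.5472, -0.1508], [0.6665, -0.1473]] [ 0.6068 -0.149   0.039 ]
deck 161 [[0.5482, -0.1579], [0.667, -0.1544]] [ 0.6076 -0.1561  0.039 ]
deck 167 [[0.5481, -0.1651], [0.6663, -0.1616]] [ 0.6072 -0.1633  0.039 ]
deck 173 [[0.5492, -0.1723], [0.6669, -0.1689]] [ 0.608  -0.1706  0.039 ]
deck 179 [[0.549, -0.1797], [0.6674, -0.1763]] [ 0.6082 -0.178   0.039 ]
deck 185 [[0.5489, -0.1872], [0.668, -0.1837]] [ 0.6084 -0.1854  0.039 ]
copper 200 306 5
valve [[ 0.60466877 -0.07922047  0.076     ]]
```

Request:
play_rows:
  targets:
    - {"jaw": 0, "dx": -0.0046, "dy": -0.0038, "dz": 0.01, "yaw": 0}
    - {"jaw": 0, "dx": 0, "dy": 0, "dz": 0.03, "yaw": 0}
    - {"jaw": 0, "dx": 0, "dy": 0, "dz": 0.03, "yaw": 0}
    - {"jaw": 0, "dx": 0, "dy": 0, "dz": 0.025, "yaw": 0}
    - {"jaw": 0, "dx": 0, "dy": 0, "dz": 0.008, "yaw": 0}

```text
clock: 2.8
tool_pos: [0.6077, -0.1813, 0.0743]
eef_rot: [0.699, 0.715, 0.0, 0.003]
contact_force: [1.0, 0.1, 0.3]
opening: 1.0
```

```bash
python3 go.py .6075 -.177 .076 91.6
```

```text
t 2.8 pos [ 0.6077 -0.1813  0.0743] az 91.26 tilt [ 0.0046 -0.0037 -1.    ] q [ 0.44  0.89 -0.43  1.64  0.51  0.72 -0.21] F [1.  0.1 0.3] M [-0.08 -0.07  0.03] op 1.0
tool d [ 0.0043 -0.0001 -0.0017]
yaw needed -0.005904474182611217
```

Request:
play_rows:
  targets:
    - {"jaw": 0.2, "dx": 0.004, "dy": 0, "dz": -0.001, "yaw": -0.006}
    - {"jaw": 0.5, "dx": 0, "dy": 0, "dz": 0, "yaw": 0}
    - {"jaw": 1, "dx": 0, "dy": 0, "dz": 0, "yaw": 0}
    - {"jaw": 1, "dx": 0, "dy": 0, "dz": 0, "yaw": 0}
    - {"jaw": 1, "dx": 0, "dy": 0, "dz": 0, "yaw": 0}

```text
clock: 3.3
tool_pos: [0.6087, -0.1779, 0.0779]
eef_rot: [0.698, 0.717, 0.001, 0.005]
contact_force: [-0.1, 0.6, 0.3]
opening: 0.575
```

```bash
python3 go.py .6075 -.177 .076 91.6
```

```text
t 3.3 pos [ 0.6087 -0.1779  0.0779] az 91.54 tilt [ 0.0079 -0.0049 -1.    ] q [ 0.44  0.88 -0.43  1.64  0.51  0.72 -0.21] F [-0.1  0.6  0.3] M [ 0.02 -0.06 -0.02] op 0.575
tool d [ 0.0009 -0.0012  0.0019]
yaw needed -0.0011269165376323474
```

Request:
play_rows:
  targets:
    - {"jaw": 1, "dx": 0, "dy": 0, "dz": 0, "yaw": 0}
    - {"jaw": 1, "dx": 0, "dy": 0, "dz": 0, "yaw": 0}
    - {"jaw": 1, "dx": 0, "dy": 0, "dz": 0, "yaw": 0}
    - {"jaw": 1, "dx": 0, "dy": 0, "dz": 0, "yaw": 0}
    - {"jaw": 1, "dx": 0, "dy": 0, "dz": 0, "yaw": 0}

```text
clock: 3.8
tool_pos: [0.6095, -0.1782, 0.0793]
eef_rot: [0.698, 0.716, 0.002, 0.006]
contact_force: [-0.6, 0.4, 0.9]
opening: 0.172
```

```bash
python3 go.py .6075 -.177 .076 91.6
```

```text
t 3.8 pos [ 0.6095 -0.1782  0.0793] az 91.52 tilt [ 0.0101 -0.0055 -0.9999] q [ 0.44  0.88 -0.43  1.64  0.51  0.72 -0.21] F [-0.6  0.4  0.9] M [ 0.01 -0.16 -0.05] op 0.172
tool d [ 0.0013 -0.002   0.0032]
yaw needed -0.001468655446567013
```

```bash
python3 -c "
from h import *
s=snap('wrist','w2.png');s=snap('scene');f=s['frame'][170:260,130:340];cv2.imwrite('pics/s2.png',cv2.resize(cv2.cvtColor(f,cv2.COLOR_RGB2BGR),None,fx=3.5,fy=3.5,interpolation=2))
print(r.get_state()['opening'])"
```

```text
0.17217307551261554
```

View pics/w2.png

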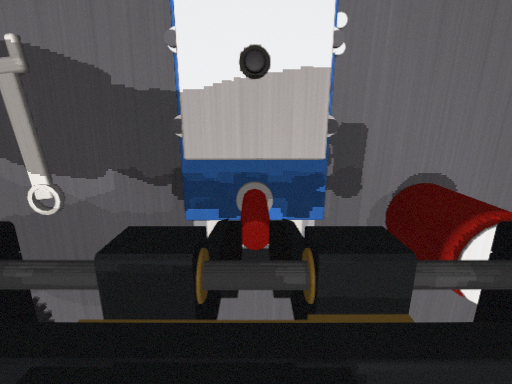

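View pics/s2.png

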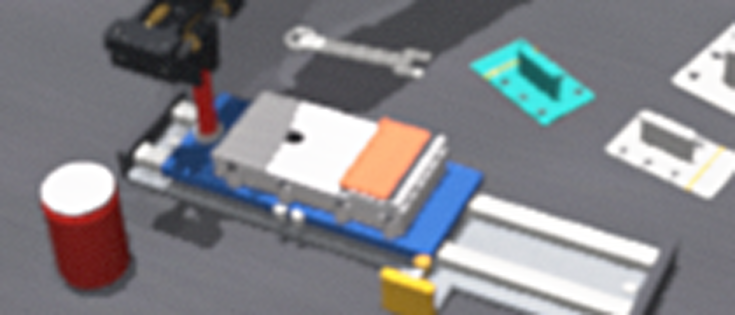

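Run:
```python
from h import *
st=r.get_state();M=R.from_quat(st['eef_rot']).as_matrix();p=np.array(st['tool_pos'])
def proj(s,X):
    c=(np.atleast_2d(X)-s['pw'])@s['Rw'];c=np.c_[c[:,0],-c[:,1],-c[:,2]]
    return cv2.projectPoints(c,np.zeros(3),np.zeros(3),np.array(s['mtx']),np.array(s['dist_coeffs']))[0].reshape(-1,2)
for n in('scene','wrist','top'):
    s=snap(n)
    print(n,proj(s,[p,p-M[:,2]*.019,p-M[:,2]*.064,p+M[:,1]*.01,p-M[:,1]*.01]).round(1).tolist())
    f=cv2.cvtColor(s['frame'],cv2.COLOR_RGB2BGR)
    if n=='scene': cv2.imwrite('pics/s3.png',cv2.resize(f[150:240,140:240],None,fx=6,fy=6,interpolation=2))
    if n=='wrist':
        hsv=cv2.cvtColor(s['frame'],cv2.COLOR_RGB2HSV);P=cloud(s)
        m=cv2.inRange(hsv,(0,150,60),(10,255,255))|cv2.inRange(hsv,(170,150,60),(180,255,255));m[:,:235]=0;m[:,275:]=0
        for y in range(180,255,6):
            x=np.where(m[y]>0)[0]
            if len(x):print(y,x.min(),x.max(),P[y,int(x.mean())].round(4))
        print('finger',P[240,225].round(4),P[240,285].round(4),P[300,220],P[270,205].round(4))
```

```text
scene [[187.6, 199.0], [187.0, 194.7], [185.7, 184.3], [186.0, 200.7], [189.1, 197.3]]
wrist [[257.7, 214.0], [257.9, 224.2], [258.9, 259.7], [271.9, 214.0], [243.4, 214.0]]
192 247 262 [ 0.6068 -0.1683  0.0574]
198 243 264 [ 0.606  -0.1686  0.0724]
204 242 266 [ 0.6066 -0.1682  0.0875]
210 242 267 [ 0.6066 -0.1686  0.0983]
216 241 268 [ 0.6065 -0.1684  0.1096]
222 243 268 [ 0.6071 -0.1704  0.114 ]
228 242 268 [ 0.6072 -0.1735  0.1153]
234 242 268 [ 0.6073 -0.1772  0.1154]
240 242 268 [ 0.6074 -0.181   0.1152]
246 246 264 [ 0.6075 -0.1849  0.1152]
finger [ 0.5925 -0.1695  0.1401] [ 0.621  -0.1685  0.1408] [ 0.59225371 -0.18763717  0.1602532 ] [ 0.5924 -0.1525  0.1942]
top [[342.5, 153.7], [343.8, 151.9], [347.0, 147.3], [342.3, 150.3], [342.8, 157.1]]
```

View pics/s3.png

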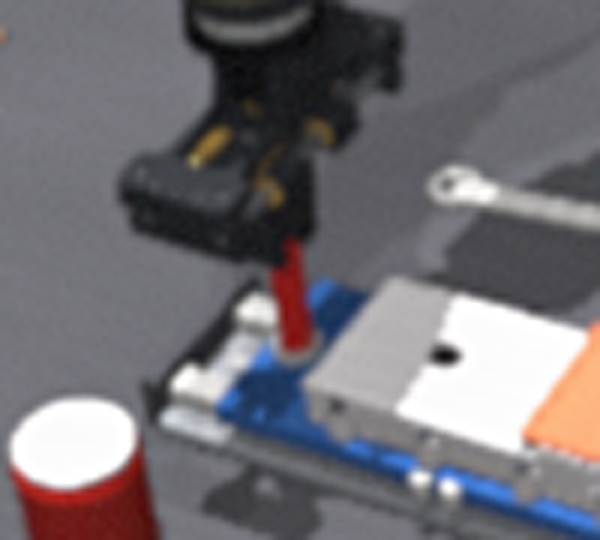

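Run:
```python
from h import *
st=r.get_state();s=snap('wrist');P=cloud(s)
f=cv2.cvtColor(s['frame'],cv2.COLOR_RGB2BGR)[170:290,180:340]
cv2.imwrite('pics/w4.png',cv2.resize(f,None,fx=4.8,fy=4.8,interpolation=cv2.INTER_NEAREST))
for c in(214,222,230,238,272,280,288,296):
    print(c,[(y,P[y,c].round(3).tolist()) for y in range(206,262,8)])
```

```text
214 [(206, [0.574, -0.186, 0.041]), (214, [0.573, -0.193, 0.04]), (222, [0.571, -0.207, 0.024]), (230, [0.586, -0.169, 0.13]), (238, [0.587, -0.168, 0.141]), (246, [0.589, -0.168, 0.149]), (254, [0.59, -0.168, 0.157])]
222 [(206, [0.58, -0.186, 0.041]), (214, [0.58, -0.193, 0.041]), (222, [0.589, -0.168, 0.121]), (230, [0.59, -0.169, 0.13]), (238, [0.591, -0.17, 0.138]), (246, [0.592, -0.17, 0.146]), (254, [0.593, -0.169, 0.154])]
230 [(206, [0.587, -0.186, 0.04]), (214, [0.587, -0.192, 0.042]), (222, [0.593, -0.17, 0.116]), (230, [0.594, -0.17, 0.127]), (238, [0.595, -0.169, 0.138]), (246, [0.595, -0.17, 0.146]), (254, [0.596, -0.169, 0.154])]
238 [(206, [0.594, -0.184, 0.046]), (214, [0.594, -0.193, 0.041]), (222, [0.597, -0.17, 0.115]), (230, [0.598, -0.17, 0.127]), (238, [0.599, -0.17, 0.137]), (246, [0.599, -0.174, 0.137]), (254, [0.599, -0.178, 0.138])]
272 [(206, [0.623, -0.185, 0.04]), (214, [0.623, -0.192, 0.04]), (222, [0.617, -0.169, 0.116]), (230, [0.616, -0.169, 0.128]), (238, [0.615, -0.17, 0.136]), (246, [0.616, -0.175, 0.135]), (254, [0.616, -0.179, 0.135])]
280 [(206, [0.629, -0.185, 0.04]), (214, [0.63, -0.192, 0.041]), (222, [0.621, -0.169, 0.116]), (230, [0.62, -0.169, 0.128]), (238, [0.619, -0.169, 0.137]), (246, [0.618, -0.169, 0.147]), (254, [0.617, -0.169, 0.154])]
288 [(206, [0.636, -0.185, 0.04]), (214, [0.637, -0.192, 0.04]), (222, [0.625, -0.168, 0.12]), (230, [0.624, -0.168, 0.131]), (238, [0.623, -0.169, 0.139]), (246, [0.622, -0.169, 0.147]), (254, [0.621, -0.169, 0.153])]
296 [(206, [0.643, -0.185, 0.04]), (214, [0.643, -0.191, 0.041]), (222, [0.647, -0.205, 0.025]), (230, [0.628, -0.167, 0.132]), (238, [0.626, -0.167, 0.141]), (246, [0.625, -0.167, 0.149]), (254, [0.624, -0.167, 0.157])]
```

View pics/w4.png

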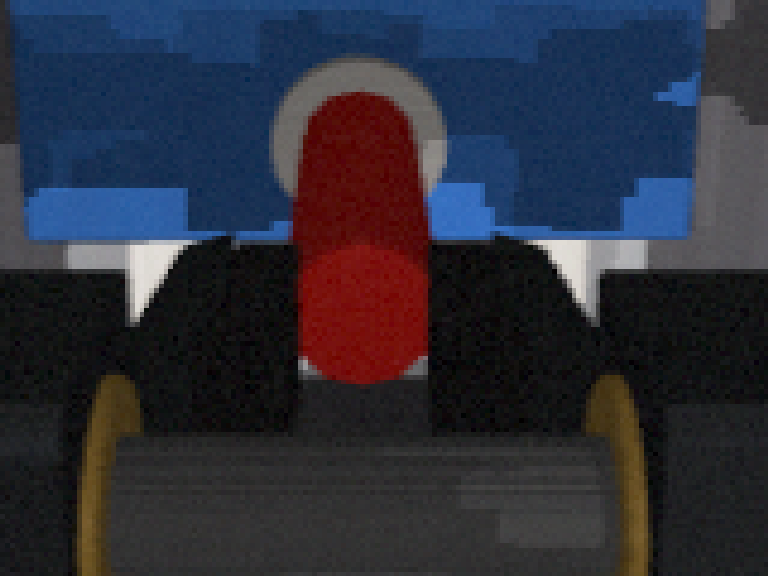

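Request:
play_rows:
  targets:
    - {"jaw": 0.6, "dx": 0, "dy": 0, "dz": 0, "yaw": 0}
    - {"jaw": 0.6, "dx": 0, "dy": 0, "dz": 0, "yaw": 0}
    - {"jaw": 0.6, "dx": 0.001, "dy": -0.002, "dz": 0.007, "yaw": 0}
    - {"jaw": 0.6, "dx": 0, "dy": 0, "dz": 0.006, "yaw": 0}
    - {"jaw": 0.6, "dx": 0, "dy": 0, "dz": 0, "yaw": 0}

```text
clock: 4.6
tool_pos: [0.6072, -0.1772, 0.0648]
eef_rot: [0.698, 0.716, 0.001, 0.005]
contact_force: [-0.4, 0.4, -0.8]
opening: 0.399
```

```bash
python3 go.py .6075 -.177 .066 91.6;python3 - <<'E'
from h import *
s=snap('wrist','w5.png');P=cloud(s)
for c in(180,190,200,210,220,230,290,300,310,320):
    print(c,[(y,P[y,c].round(3).tolist()) for y in range(206,240,6)])
E
```

```text
t 4.6 pos [ 0.6072 -0.1772  0.0648] az 91.52 tilt [ 0.0097 -0.0054 -0.9999] q [ 0.43  0.9  -0.42  1.65  0.53  0.69 -0.22] F [-0.4  0.4 -0.8] M [-0.01 -0.07 -0.04] op 0.399
tool d [ 0.0002  0.0003 -0.0012]
yaw needed -0.0014509718705604097
180 [(206, [0.536, -0.194, 0.001]), (212, [0.535, -0.2, 0.001]), (218, [0.535, -0.206, 0.001]), (224, [0.535, -0.212, 0.001]), (230, [0.534, -0.219, 0.0]), (236, [0.534, -0.225, 0.001])]
190 [(206, [0.555, -0.18, 0.042]), (212, [0.554, -0.186, 0.04]), (218, [0.554, -0.191, 0.041]), (224, [0.554, -0.196, 0.04]), (230, [0.544, -0.219, -0.0]), (236, [0.573, -0.168, 0.124])]
200 [(206, [0.562, -0.18, 0.041]), (212, [0.562, -0.186, 0.04]), (218, [0.562, -0.191, 0.041]), (224, [0.575, -0.168, 0.109]), (230, [0.576, -0.168, 0.116]), (236, [0.578, -0.168, 0.124])]
210 [(206, [0.57, -0.18, 0.04]), (212, [0.57, -0.185, 0.041]), (218, [0.579, -0.168, 0.099]), (224, [0.58, -0.169, 0.105]), (230, [0.581, -0.169, 0.114]), (236, [0.582, -0.169, 0.12])]
220 [(206, [0.578, -0.18, 0.041]), (212, [0.578, -0.185, 0.041]), (218, [0.578, -0.19, 0.04]), (224, [0.585, -0.1
[... 312 characters left out ...]
0.183, 0.042]), (218, [0.634, -0.189, 0.04]), (224, [0.624, -0.168, 0.105]), (230, [0.623, -0.168, 0.113]), (236, [0.623, -0.17, 0.117])]
300 [(206, [0.641, -0.179, 0.041]), (212, [0.642, -0.184, 0.04]), (218, [0.63, -0.166, 0.1]), (224, [0.629, -0.168, 0.106]), (230, [0.628, -0.168, 0.114]), (236, [0.627, -0.168, 0.121])]
310 [(206, [0.649, -0.178, 0.04]), (212, [0.65, -0.183, 0.04]), (218, [0.65, -0.189, 0.04]), (224, [0.634, -0.166, 0.109]), (230, [0.633, -0.166, 0.116]), (236, [0.631, -0.166, 0.125])]
320 [(206, [0.657, -0.178, 0.041]), (212, [0.658, -0.183, 0.041]), (218, [0.658, -0.188, 0.041]), (224, [0.658, -0.193, 0.041]), (230, [0.668, -0.212, 0.01]), (236, [0.636, -0.166, 0.124])]
```

View pics/w5.png

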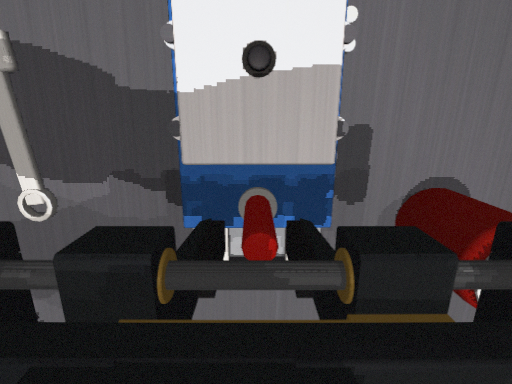

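Request:
play_rows:
  targets:
    - {"jaw": 1, "dx": 0, "dy": 0, "dz": 0, "yaw": 0}
    - {"jaw": 1, "dx": 0, "dy": 0, "dz": 0, "yaw": 0}
    - {"jaw": 1, "dx": 0, "dy": 0, "dz": 0, "yaw": 0}
    - {"jaw": 1, "dx": 0, "dy": 0, "dz": 0, "yaw": 0}
    - {"jaw": 1, "dx": 0, "dy": 0, "dz": 0, "yaw": 0}

```text
clock: 5.15
tool_pos: [0.6098, -0.177, 0.0651]
eef_rot: [0.698, 0.716, 0.003, 0.007]
contact_force: [1.0, -0.1, -2.2]
opening: 0.212
```

```bash
python3 go.py .6075 -.177 .066 91.6;python3 - <<'E'
from h import *
s=snap('wrist','w6.png')
f=cv2.cvtColor(s['frame'],cv2.COLOR_RGB2BGR)[170:290,180:340]
cv2.imwrite('pics/w6c.png',cv2.resize(f,None,fx=4,fy=4,interpolation=cv2.INTER_NEAREST))
s=snap('scene');f=cv2.cvtColor(s['frame'],cv2.COLOR_RGB2BGR)
cv2.imwrite('pics/s6.png',cv2.resize(f[150:240,140:240],None,fx=5,fy=5,interpolation=2))
E
```

```text
t 5.15 pos [ 0.6098 -0.177   0.0651] az 91.52 tilt [ 0.0144 -0.0049 -0.9999] q [ 0.43  0.9  -0.42  1.65  0.53  0.69 -0.22] F [ 1.  -0.1 -2.2] M [-0.03 -0.29  0.06] op 0.212
tool d [ 0.0001 -0.0023 -0.0009]
yaw needed -0.001333243771511642
```

View pics/w6c.png

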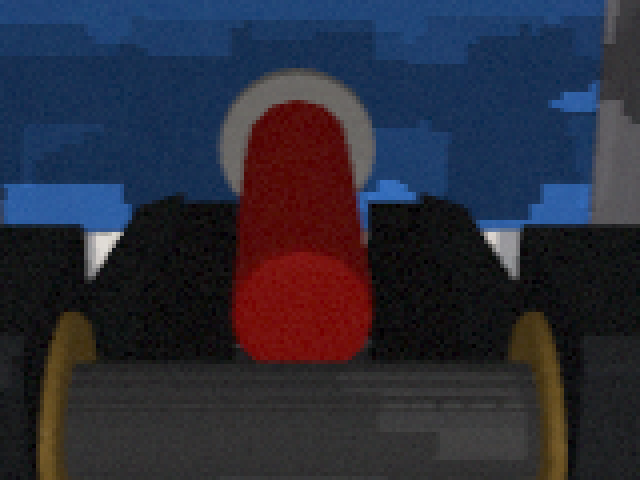

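View pics/s6.png

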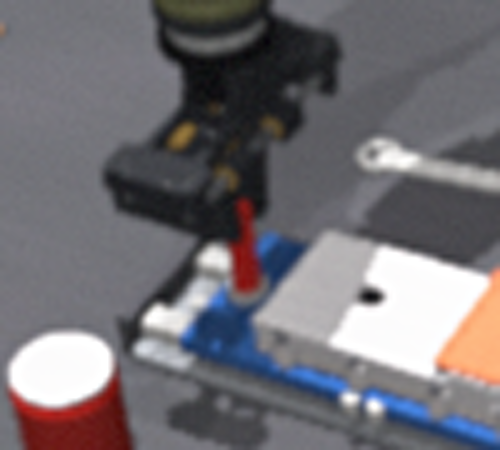

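Request:
play_rows:
  targets:
    - {"jaw": 1, "dx": 0.01, "dy": 0, "dz": 0, "yaw": 0}
    - {"jaw": 1, "dx": 0.02, "dy": 0, "dz": 0, "yaw": 0}
    - {"jaw": 1, "dx": 0.02, "dy": 0, "dz": 0, "yaw": 0}
    - {"jaw": 1, "dx": 0.02, "dy": 0, "dz": 0, "yaw": 0}
    - {"jaw": 1, "dx": 0.01, "dy": 0, "dz": 0, "yaw": 0}

```text
clock: 5.75
tool_pos: [0.608, -0.108, 0.0651]
eef_rot: [0.701, 0.713, -0.002, 0.013]
contact_force: [2.0, -1.1, -1.7]
opening: 0.216
```

```bash
python3 go.py .6035 -.034 .066 91.6
```

```text
t 5.75 pos [ 0.608  -0.108   0.0651] az 90.92 tilt [ 0.0159 -0.0206 -0.9997] q [ 0.3   0.88 -0.38  1.71  0.53  0.64 -0.37] F [ 2.  -1.1 -1.7] M [-0.08 -0.07  0.19] op 0.216
tool d [ 0.074  -0.0033 -0.0025]
yaw needed -0.01180264949277074
```

Request:
play_rows:
  targets:
    - {"jaw": 1, "dx": 0.012, "dy": -0.001, "dz": 0, "yaw": -0.005}
    - {"jaw": 1, "dx": 0.012, "dy": -0.001, "dz": 0, "yaw": -0.005}
    - {"jaw": 1, "dx": 0.012, "dy": 0, "dz": 0, "yaw": 0}
    - {"jaw": 1, "dx": 0.012, "dy": 0, "dz": 0, "yaw": 0}
    - {"jaw": 1, "dx": 0.01, "dy": 0, "dz": 0, "yaw": 0}

```text
clock: 6.25
tool_pos: [0.6067, -0.0527, 0.0651]
eef_rot: [0.699, 0.715, -0.003, 0.017]
contact_force: [2.5, -9.9, 4.7]
opening: 0.213
```

```bash
python3 go.py .6035 -.034 .066 91.6;python3 - <<'E'
from h import *
s=snap('top');f=cv2.cvtColor(s['frame'],cv2.COLOR_RGB2BGR)
cv2.imwrite('pics/t7.png',cv2.resize(f[110:200,180:370],None,fx=4.2,fy=4.2,interpolation=cv2.INTER_CUBIC))
E
```

```text
t 6.25 pos [ 0.6067 -0.0527  0.0651] az 91.25 tilt [ 0.0198 -0.0284 -0.9994] q [ 0.19  0.86 -0.35  1.74  0.53  0.61 -0.46] F [ 2.5 -9.9  4.7] M [-3.02 -0.28 -0.08] op 0.213
tool d [ 0.0188 -0.0027 -0.0015]
yaw needed -0.006103742032821782
```

View pics/t7.png

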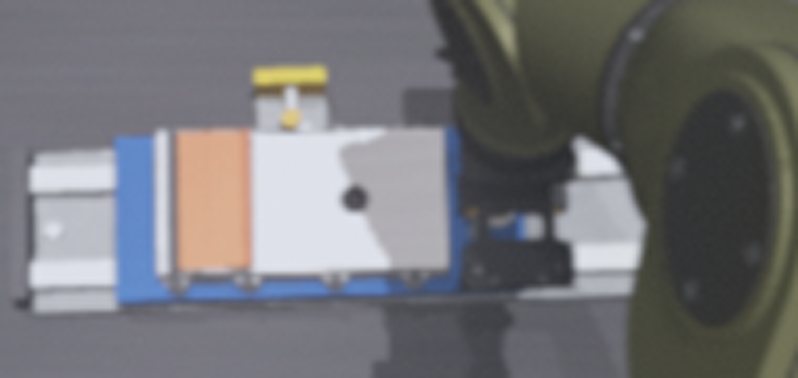

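Request:
play_rows:
  targets:
    - {"jaw": 1, "dx": 0.012, "dy": 0, "dz": 0, "yaw": 0}
    - {"jaw": 1, "dx": 0.006, "dy": 0, "dz": 0, "yaw": 0}
    - {"jaw": 1, "dx": 0, "dy": 0, "dz": 0, "yaw": 0}
    - {"jaw": 1, "dx": 0, "dy": 0, "dz": 0, "yaw": 0}
    - {"jaw": 1, "dx": 0, "dy": 0, "dz": 0, "yaw": 0}

```text
clock: 6.8
tool_pos: [0.6067, -0.0547, 0.0651]
eef_rot: [0.703, 0.711, -0.014, 0.027]
contact_force: [3.0, -3.0, 0.4]
opening: 0.207
```

```bash
python3 go.py .6035 -.034 .066 91.6
```

```text
t 6.8 pos [ 0.6067 -0.0547  0.0651] az 90.62 tilt [ 0.0182 -0.0586 -0.9981] q [ 0.16  0.86 -0.32  1.74  0.54  0.62 -0.49] F [ 3.  -3.   0.4] M [-0.52 -0.24  0.09] op 0.207
tool d [ 0.0206 -0.0029 -0.0022]
yaw needed -0.017078576530085703
```

Request:
play_rows:
  targets:
    - {"jaw": 1, "dx": 0.015, "dy": 0, "dz": 0, "yaw": 0}
    - {"jaw": 1, "dx": 0.025, "dy": 0, "dz": 0, "yaw": 0}
    - {"jaw": 1, "dx": 0.025, "dy": 0, "dz": 0, "yaw": 0}
    - {"jaw": 1, "dx": 0.0, "dy": 0, "dz": 0, "yaw": 0}
    - {"jaw": 1, "dx": 0, "dy": 0, "dz": 0, "yaw": 0}
  squeeze: 60

```text
clock: 7.3
tool_pos: [0.6065, -0.0577, 0.0646]
eef_rot: [0.718, 0.693, -0.048, 0.056]
contact_force: [1.9, -1.2, -0.1]
opening: 0.206
```

```bash
python3 go.py .6035 -.034 .066 91.6;python3 - <<'E'
from h import *
s=snap('top');f=cv2.cvtColor(s['frame'],cv2.COLOR_RGB2BGR)
cv2.imwrite('pics/t8.png',cv2.resize(f[110:200,180:370],None,fx=4.2,fy=4.2,interpolation=cv2.INTER_CUBIC))
E
```

```text
t 7.3 pos [ 0.6065 -0.0577  0.0646] az 87.92 tilt [ 0.0081 -0.1469 -0.9891] q [ 0.06  0.86 -0.23  1.74  0.57  0.64 -0.6 ] F [ 1.9 -1.2 -0.1] M [ 0.16 -0.24  0.12] op 0.206
tool d [ 0.0231 -0.0038 -0.0048]
yaw needed -0.06430731656169858
```

View pics/t8.png

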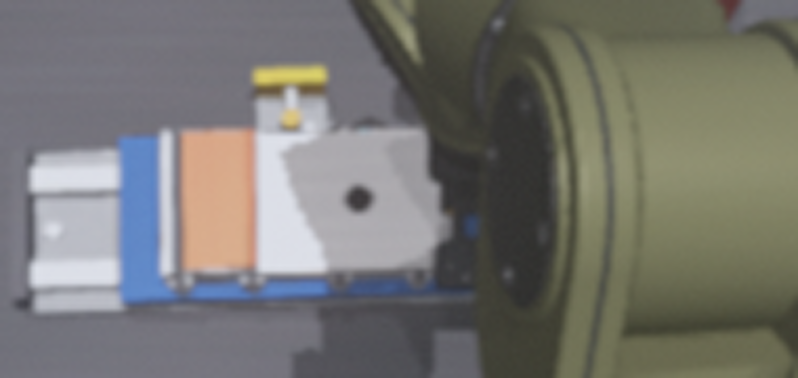

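Request:
play_rows:
  targets:
    - {"jaw": 1, "dx": -0.02, "dy": 0.001, "dz": 0.003, "yaw": -0.02}
    - {"jaw": 1, "dx": -0.03, "dy": 0.001, "dz": 0.0044, "yaw": -0.02}
    - {"jaw": 1, "dx": -0.03, "dy": 0.001, "dz": 0.0044, "yaw": -0.02}
    - {"jaw": 1, "dx": -0.03, "dy": 0, "dz": 0.0044, "yaw": 0}
    - {"jaw": 1, "dx": -0.02, "dy": 0, "dz": 0.003, "yaw": 0}

```text
clock: 7.85
tool_pos: [0.6087, -0.1544, 0.0645]
eef_rot: [0.689, 0.723, -0.036, 0.038]
contact_force: [-2.2, 1.6, 8.7]
opening: 0.211
```

```bash
python3 go.py .6085 -.204 .066 91.6
```

```text
t 7.85 pos [ 0.6087 -0.1544  0.0645] az 92.71 tilt [ 0.0057 -0.1051 -0.9944] q [ 0.29  0.88 -0.32  1.69  0.58  0.66 -0.34] F [-2.2  1.6  8.7] M [ 0.36  0.51 -0.7 ] op 0.211
tool d [-0.0495 -0.0025  0.0037]
yaw needed 0.019391845538701744
```

Request:
play_rows:
  targets:
    - {"jaw": 1, "dx": -0.025, "dy": 0, "dz": 0.0015, "yaw": 0.01}
    - {"jaw": 1, "dx": -0.025, "dy": 0, "dz": 0.0015, "yaw": 0.01}
    - {"jaw": 1, "dx": -0.02, "dy": 0, "dz": 0.001, "yaw": 0}
    - {"jaw": 1, "dx": -0.015, "dy": 0, "dz": 0, "yaw": 0}
    - {"jaw": 1, "dx": -0.015, "dy": 0, "dz": 0, "yaw": 0}

```text
clock: 8.35
tool_pos: [0.6096, -0.2017, 0.0647]
eef_rot: [0.689, 0.724, -0.013, 0.009]
contact_force: [-4.3, 17.0, 4.5]
opening: 0.207
```

```bash
python3 go.py .6085 -.204 .066 91.6
```

```text
t 8.35 pos [ 0.6096 -0.2017  0.0647] az 92.82 tilt [-0.0039 -0.0316 -0.9995] q [ 0.44  0.91 -0.4   1.62  0.53  0.73 -0.18] F [-4.3 17.   4.5] M [ 3.33  0.88 -0.66] op 0.207
tool d [-0.0023 -0.0012 -0.0012]
yaw needed 0.02122285461780905
```

Request:
play_rows:
  targets:
    - {"jaw": 1, "dx": -0.015, "dy": 0, "dz": 0, "yaw": 0.01}
    - {"jaw": 1, "dx": -0.015, "dy": 0, "dz": 0, "yaw": 0.01}
    - {"jaw": 1, "dx": -0.015, "dy": 0, "dz": 0, "yaw": 0}
    - {"jaw": 1, "dx": -0.01, "dy": 0, "dz": 0, "yaw": 0}
    - {"jaw": 1, "dx": 0, "dy": 0, "dz": 0, "yaw": 0}

```text
clock: 8.85
tool_pos: [0.6088, -0.1965, 0.065]
eef_rot: [0.682, 0.731, 0.009, -0.021]
contact_force: [1.3, -4.4, -2.0]
opening: 0.208
```

```bash
python3 go.py .6085 -.204 .066 91.6
```

```text
t 8.85 pos [ 0.6088 -0.1965  0.065 ] az 93.9 tilt [-0.0189  0.0423 -0.9989] q [ 0.51  0.93 -0.47  1.58  0.49  0.78 -0.09] F [ 1.3 -4.4 -2. ] M [-1.44 -0.37 -0.07] op 0.208
tool d [-0.0074 -0.0008 -0.0013]
yaw needed 0.04018374075290662
```

Request:
play_rows:
  targets:
    - {"jaw": 1, "dx": 0.025, "dy": 0.001, "dz": 0.001, "yaw": 0.02}
    - {"jaw": 1, "dx": 0.035, "dy": 0.001, "dz": 0.001, "yaw": 0.02}
    - {"jaw": 1, "dx": 0.035, "dy": 0, "dz": 0.001, "yaw": 0}
    - {"jaw": 1, "dx": 0.035, "dy": 0, "dz": 0.001, "yaw": 0}
    - {"jaw": 1, "dx": 0.035, "dy": 0, "dz": 0.001, "yaw": 0}

```text
clock: 9.35
tool_pos: [0.605, -0.0426, 0.0649]
eef_rot: [0.7, 0.714, 0.003, -0.014]
contact_force: [2.7, -16.8, -3.6]
opening: 0.207
```

```bash
python3 go.py .6035 -.034 .066 91.6
```

```text
t 9.35 pos [ 0.605  -0.0426  0.0649] az 91.14 tilt [-0.0166  0.024  -0.9996] q [ 0.23  0.88 -0.4   1.7   0.47  0.67 -0.4 ] F [  2.7 -16.8  -3.6] M [-3.26 -0.53  0.29] op 0.207
tool d [ 0.0086 -0.0013 -0.0009]
yaw needed -0.00811503963969374
```

Request:
play_rows:
  targets:
    - {"jaw": 1, "dx": 0.03, "dy": 0, "dz": 0, "yaw": 0}
    - {"jaw": 1, "dx": 0.01, "dy": 0, "dz": 0, "yaw": 0}
    - {"jaw": 1, "dx": 0.0, "dy": 0, "dz": 0, "yaw": 0}
    - {"jaw": 1, "dx": 0, "dy": 0, "dz": 0, "yaw": 0}
    - {"jaw": 1, "dx": 0, "dy": 0, "dz": 0, "yaw": 0}

```text
clock: 9.85
tool_pos: [0.6038, 0.0002, 0.0649]
eef_rot: [0.697, 0.717, 0.001, -0.013]
contact_force: [1.0, 0.2, -1.0]
opening: 0.213
```

```bash
python3 go.py .6035 -.034 .066 91.6;python3 - <<'E'
from h import *
s=snap('top');f=cv2.cvtColor(s['frame'],cv2.COLOR_RGB2BGR)
cv2.imwrite('pics/t9.png',cv2.resize(f[110:200,180:370],None,fx=4.2,fy=4.2,interpolation=cv2.INTER_CUBIC))
E
```

```text
t 9.85 pos [6.038e-01 2.000e-04 6.490e-02] az 91.68 tilt [-0.0169  0.0203 -0.9997] q [ 0.15  0.88 -0.39  1.71  0.46  0.66 -0.46] F [ 1.   0.2 -1. ] M [-0.3  -0.44  0.12] op 0.213
tool d [-0.0341 -0.0014 -0.0018]
yaw needed 0.0013578702881913189
```

View pics/t9.png

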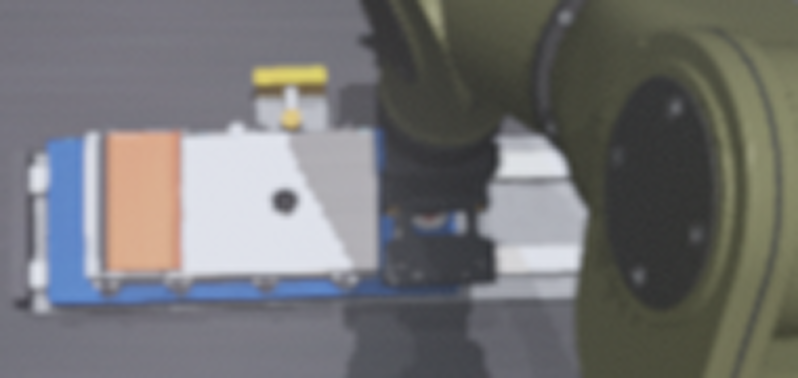

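Request:
play_rows:
  targets:
    - {"jaw": 1, "dx": -0.015, "dy": 0, "dz": 0, "yaw": 0}
    - {"jaw": 1, "dx": -0.02, "dy": 0, "dz": 0, "yaw": 0}
    - {"jaw": 1, "dx": 0.0, "dy": 0, "dz": 0, "yaw": 0}
    - {"jaw": 1, "dx": 0, "dy": 0, "dz": 0, "yaw": 0}
    - {"jaw": 1, "dx": 0, "dy": 0, "dz": 0, "yaw": 0}

```text
clock: 10.4
tool_pos: [0.6043, -0.0156, 0.0651]
eef_rot: [0.694, 0.719, 0.013, -0.023]
contact_force: [1.0, -0.0, -1.1]
opening: 0.209
```

```bash
python3 go.py .6035 -.034 .066 91.6;python3 - <<'E'
from h import *
s=snap('top');f=cv2.cvtColor(s['frame'],cv2.COLOR_RGB2BGR)
cv2.imwrite('pics/t10.png',cv2.resize(f[110:200,180:370],None,fx=4.2,fy=4.2,interpolation=cv2.INTER_CUBIC))
s=snap('scene');f=cv2.cvtColor(s['frame'],cv2.COLOR_RGB2BGR)
cv2.imwrite('pics/s10.png',cv2.resize(f[170:280,150:340],None,fx=4.2,fy=4.2,interpolation=cv2.INTER_CUBIC))
E
```

```text
t 10.4 pos [ 0.6043 -0.0156  0.0651] az 92.02 tilt [-0.0158  0.0513 -0.9986] q [ 0.21  0.88 -0.42  1.71  0.45  0.66 -0.4 ] F [ 1.  -0.  -1.1] M [-0.34 -0.48 -0.1 ] op 0.209
tool d [-0.0183 -0.0015 -0.0018]
yaw needed 0.007362649237856535
```

View pics/t10.png

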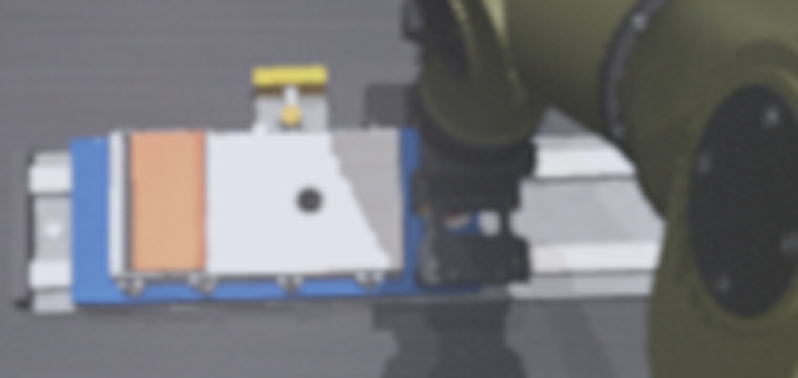

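View pics/s10.png

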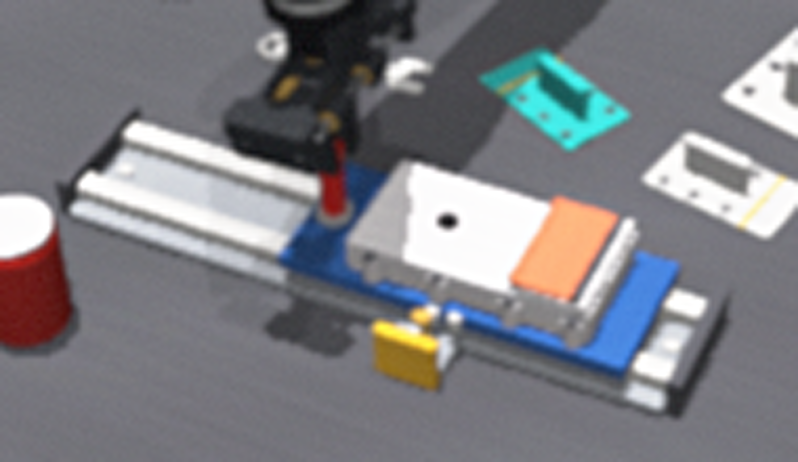

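Request:
play_rows:
  targets:
    - {"jaw": 1, "dx": -0.03, "dy": 0, "dz": 0.001, "yaw": 0}
    - {"jaw": 1, "dx": -0.012, "dy": 0, "dz": 0, "yaw": 0}
    - {"jaw": 1, "dx": 0.0, "dy": 0, "dz": 0, "yaw": 0}
    - {"jaw": 1, "dx": 0, "dy": 0, "dz": 0, "yaw": 0}
    - {"jaw": 1, "dx": 0, "dy": 0, "dz": 0, "yaw": 0}

```text
clock: 11.0
tool_pos: [0.6051, -0.0467, 0.0651]
eef_rot: [0.691, 0.722, 0.017, -0.028]
contact_force: [0.9, 0.2, 0.3]
opening: 0.212
```

```bash
python3 go.py .6035 -.028 .066 91.6
```

```text
t 11.0 pos [ 0.6051 -0.0467  0.0651] az 92.5 tilt [-0.0161  0.0628 -0.9979] q [ 0.28  0.89 -0.44  1.7   0.46  0.67 -0.34] F [0.9 0.2 0.3] M [-0.47 -0.36 -0.03] op 0.212
tool d [ 0.0187 -0.0008  0.0003]
yaw needed 0.01579512313022097
```

Run:
```python
from h import *
s=snap('top');f=cv2.cvtColor(s['frame'],cv2.COLOR_RGB2BGR)
a=cv2.resize(f[115:165,200:320],None,fx=6.5,fy=6.5,interpolation=cv2.INTER_CUBIC)
s=snap('scene');f=cv2.cvtColor(s['frame'],cv2.COLOR_RGB2BGR)
cv2.imwrite('pics/s11.png',cv2.resize(f[215:275,200:330],None,fx=6,fy=6,interpolation=cv2.INTER_CUBIC));cv2.imwrite('pics/t11.png',a)
```

```text
(no output)
```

View pics/t11.png

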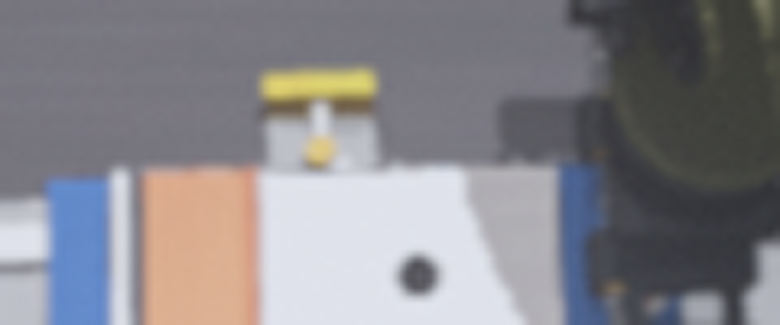

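View pics/s11.png

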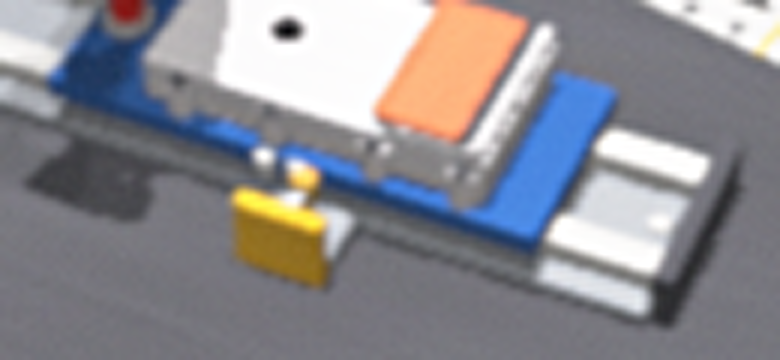

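Request:
play_rows:
  targets:
    - {"jaw": 1, "dx": 0.022, "dy": 0, "dz": 0.001, "yaw": 0.01}
    - {"jaw": 1, "dx": 0, "dy": 0, "dz": 0, "yaw": 0}
    - {"jaw": 1, "dx": 0.0, "dy": 0, "dz": 0, "yaw": 0}
    - {"jaw": 1, "dx": 0, "dy": 0, "dz": 0, "yaw": 0}
    - {"jaw": 1, "dx": 0, "dy": 0, "dz": 0, "yaw": 0}

```text
clock: 11.6
tool_pos: [0.6053, -0.0509, 0.0648]
eef_rot: [0.699, 0.715, 0.004, -0.015]
contact_force: [0.7, -2.5, 0.2]
opening: 0.208
```

```bash
python3 go.py .6035 -.0345 .066 91.6
```

```text
t 11.6 pos [ 0.6053 -0.0509  0.0648] az 91.27 tilt [-0.0157  0.0273 -0.9995] q [ 0.25  0.88 -0.41  1.7   0.47  0.67 -0.38] F [ 0.7 -2.5  0.2] M [-0.54 -0.42  0.24] op 0.208
tool d [ 0.0164 -0.0014 -0.0007]
yaw needed -0.005704788873117947
```

Request:
play_rows:
  targets:
    - {"jaw": 1, "dx": 0.033, "dy": 0, "dz": 0, "yaw": 0}
    - {"jaw": 1, "dx": 0, "dy": 0, "dz": 0, "yaw": 0}
    - {"jaw": 1, "dx": 0.0, "dy": 0, "dz": 0, "yaw": 0}
    - {"jaw": 1, "dx": 0, "dy": 0, "dz": 0, "yaw": 0}
    - {"jaw": 1, "dx": 0, "dy": 0, "dz": 0, "yaw": 0}

```text
clock: 12.1
tool_pos: [0.6047, -0.0305, 0.0648]
eef_rot: [0.7, 0.714, -0.003, -0.009]
contact_force: [1.1, -2.7, 0.0]
opening: 0.208
```

```bash
python3 go.py .6035 -.0345 .066 91.6
```

```text
t 12.1 pos [ 0.6047 -0.0305  0.0648] az 91.07 tilt [-0.017   0.0097 -0.9998] q [ 0.19  0.88 -0.39  1.71  0.47  0.66 -0.43] F [ 1.1 -2.7  0. ] M [-0.51 -0.52  0.34] op 0.208
tool d [-0.0039 -0.0013 -0.0013]
yaw needed -0.009228975082416935
```

```bash
python3 - <<'E'
from h import *
s=snap('top');f=cv2.cvtColor(s['frame'],cv2.COLOR_RGB2BGR)
a=cv2.resize(f[115:165,200:320],None,fx=6.5,fy=6.5,interpolation=cv2.INTER_CUBIC)
s=snap('scene');f=cv2.cvtColor(s['frame'],cv2.COLOR_RGB2BGR)
cv2.imwrite('pics/s12.png',cv2.resize(f[215:275,200:330],None,fx=6,fy=6,interpolation=cv2.INTER_CUBIC));cv2.imwrite('pics/t12.png',a)
E
python3 go.py
```

```text
t 12.2 pos [ 0.6047 -0.0305  0.0647] az 91.07 tilt [-0.017   0.0097 -0.9998] q [ 0.19  0.88 -0.39  1.71  0.47  0.66 -0.43] F [ 0.8 -4.4  0.8] M [-0.86 -0.49  0.3 ] op 0.206
```

View pics/t12.png

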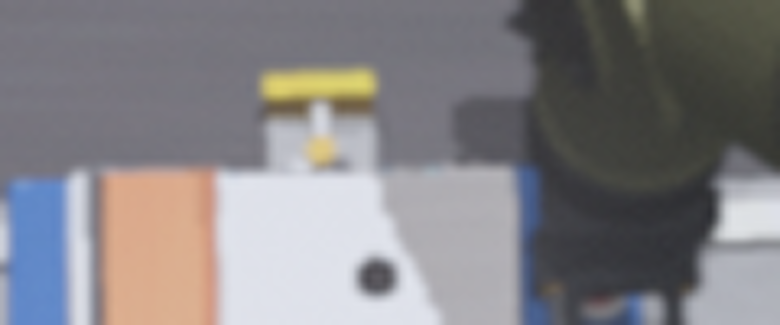

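View pics/s12.png

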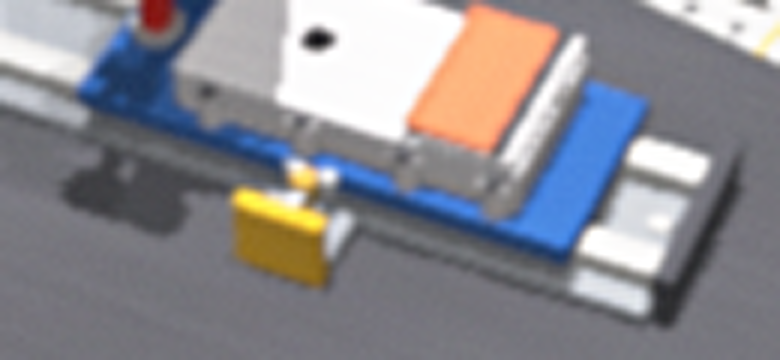

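Request:
play_rows:
  targets:
    - {"jaw": 0, "dx": 0, "dy": 0, "dz": 0, "yaw": 0}
    - {"jaw": 0, "dx": 0, "dy": 0, "dz": 0, "yaw": 0}
    - {"jaw": 0, "dx": 0, "dy": 0, "dz": 0, "yaw": 0}
    - {"jaw": 0, "dx": 0, "dy": 0, "dz": -0.03, "yaw": 0}
    - {"jaw": 0, "dx": 0, "dy": 0, "dz": -0.04, "yaw": 0}

```text
clock: 12.7
tool_pos: [0.5993, -0.025, 0.1305]
eef_rot: [0.699, 0.715, -0.005, -0.018]
contact_force: [0.7, -0.5, -0.6]
opening: 0.635
```

Request:
play_rows:
  targets:
    - {"jaw": 0, "dx": 0, "dy": 0, "dz": -0.04, "yaw": 0}
    - {"jaw": 0, "dx": 0, "dy": 0, "dz": -0.03, "yaw": 0}
    - {"jaw": 0, "dx": 0.02, "dy": -0.02, "dz": 0, "yaw": 0.03}
    - {"jaw": 0, "dx": 0.035, "dy": -0.025, "dz": 0, "yaw": 0.03}
    - {"jaw": 0, "dx": 0.035, "dy": -0.025, "dz": 0, "yaw": 0.03}

```text
clock: 13.2
tool_pos: [0.5363, 0.0656, 0.2116]
eef_rot: [0.735, 0.678, -0.001, -0.016]
contact_force: [0.5, 0.1, -0.3]
opening: 0.999
```

```bash
python3 go.py .401 .2252 .19 80.1; python3 -c "
from h import *
s=snap('top');np.save('top1.npy',s,allow_pickle=True);f=cv2.cvtColor(s['frame'],cv2.COLOR_RGB2BGR);cv2.imwrite('pics/t13.png',f)"
```

```text
t 13.2 pos [0.5363 0.0656 0.2116] az 85.35 tilt [-0.0233  0.0228 -0.9995] q [ 0.09  0.61 -0.47  1.78  0.31  0.84 -0.59] F [ 0.5  0.1 -0.3] M [-0.04 -0.07 -0.03] op 0.999
tool d [ 0.1476 -0.1472  0.0284]
yaw needed 0.09158600311735923
```

View pics/t13.png

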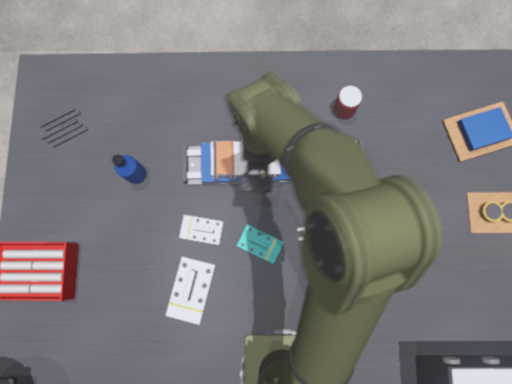

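Request:
play_rows:
  targets:
    - {"jaw": 0, "dx": 0.03, "dy": -0.03, "dz": 0, "yaw": 0.03}
    - {"jaw": 0, "dx": 0.03, "dy": -0.03, "dz": 0, "yaw": 0.03}
    - {"jaw": 0, "dx": 0.03, "dy": -0.03, "dz": 0, "yaw": 0.03}
    - {"jaw": 0, "dx": 0.02, "dy": -0.025, "dz": 0, "yaw": 0}
    - {"jaw": 0, "dx": 0.0, "dy": -0.01, "dz": 0, "yaw": 0}

```text
clock: 13.75
tool_pos: [0.4153, 0.2045, 0.2192]
eef_rot: [0.76, 0.649, -0.0, -0.022]
contact_force: [0.3, -0.1, 0.5]
opening: 1.004
```

```bash
python3 go.py .401 .2252 .19 80.1; python3 -c "
from h import *
s=snap('wrist','w14.png');np.save('w14.npy',s,allow_pickle=True)"
```

```text
t 13.75 pos [0.4153 0.2045 0.2192] az 80.97 tilt [-0.0294  0.0329 -0.999 ] q [-0.22  0.49 -0.46  2.    0.26  0.72 -0.98] F [ 0.3 -0.1  0.5] M [-0.06 -0.09  0.01] op 1.004
tool d [ 0.0174 -0.0164  0.0303]
yaw needed 0.015167871452611344
```

View pics/w14.png

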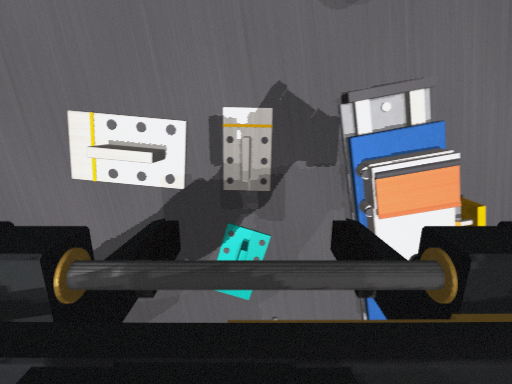

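```bash
cat > strip.py <<'E'
from h import *
def strip(s,box,zp=.004):
    x0,y0,x1,y1=box
    P=cloud(s);hsv=cv2.cvtColor(s['frame'],cv2.COLOR_RGB2HSV)
    rib=np.zeros(hsv.shape[:2],np.uint8);rib[y0:y1,x0:x1]=(np.abs(P[y0:y1,x0:x1,2]-(zp+.034))<.006)
    ys,xs=np.where(rib>0);A=onplane(s,np.c_[xs,ys],zp+.034)[:,:2]
    rc=cv2.minAreaRect(A.astype(np.float32)*1000);B=cv2.boxPoints(rc)/1000;c=A.mean(0)
    u,sv,vt=np.linalg.svd(A-c);d=vt[0]*np.sign(vt[0][1]);return c,np.array(rc[0])/1000,np.degrees(np.arctan2(d[1],d[0])),rc,len(xs),P[ys,xs][:,2].mean()
E
python3 - <<'E'
from strip import *
s=np.load('w14.npy',allow_pickle=True).item();P=cloud(s)
print('rib',strip(s,(225,120,270,190)))
hsv=cv2.cvtColor(s['frame'],cv2.COLOR_RGB2HSV)
# plate outline rows
m=((hsv[:,:,2]>105)).astype(np.uint8);m2=np.zeros_like(m);m2[95:200,212:285]=m[95:200,212:285]
for y in range(110,190,10):
    x=np.where(m2[y]>0)[0];A=onplane(s,[[x.min(),y],[x.max()+1,y]],.004);print(y,x.min(),x.max(),A[:,:2].round(4).tolist(),A.mean(0).round(4))
for c in(235,245,255,265):
    y=np.where(m2[:,c]>0)[0];A=onplane(s,[[c,y.min()],[c,y.max()+1]],.004);print(c,y.min(),y.max(),A[:,:2].round(4).tolist())
print('bench',P[100,300],P[60,250])
E
```

```text
rib (array([0.39876468, 0.22552122]), array([0.39884091, 0.22409058]), np.float64(79.62181684141761), ((398.8409118652344, 224.090576171875), (59.08805465698242, 9.396967887878418), 80.45674896240234), 337, np.float64(0.038305494725954056))
110 216 272 [[0.3647, 0.296], [0.4441, 0.2833]] [0.4044 0.2896 0.004 ]
120 223 272 [[0.3721, 0.281], [0.4422, 0.2698]] [0.4071 0.2754 0.004 ]
130 223 271 [[0.3695, 0.2673], [0.4388, 0.2564]] [0.4042 0.2618 0.004 ]
140 223 271 [[0.367, 0.2534], [0.4368, 0.2425]] [0.4019 0.2479 0.004 ]
150 223 271 [[0.3643, 0.2393], [0.4348, 0.2283]] [0.3996 0.2338 0.004 ]
160 223 270 [[0.3617, 0.2249], [0.4313, 0.2142]] [0.3965 0.2196 0.004 ]
170 224 270 [[0.3604, 0.2101], [0.4292, 0.1996]] [0.3948 0.2048 0.004 ]
180 224 268 [[0.3577, 0.1952], [0.4241, 0.1852]] [0.3909 0.1902 0.004 ]
235 107 189 [[0.392, 0.2957], [0.3714, 0.1777]]
245 100 189 [[0.4075, 0.3027], [0.3863, 0.1754]]
255 107 189 [[0.4198, 0.2913], [0.4012, 0.1732]]
265 108 190 [[0.4334, 0.2877], [0.4158, 0.1695]]
bench [0.48341048 0.29086194 0.00064632] [ 4.22565879e-01  3.53625948e-01 -2.77268222e-04]
```

```bash
python3 go.py .3988 .2241 .03 80.0
```

```text
t 13.8 pos [0.4142 0.2029 0.219 ] az 80.94 tilt [-0.0309  0.031  -0.999 ] q [-0.22  0.49 -0.46  2.    0.26  0.72 -0.98] F [-1.4  0.1 -0.3] M [-0.11  0.06 -0.03] op 1.003
tool d [ 0.0137 -0.0119  0.19  ]
yaw needed 0.01644965385820232
```

Request:
play_rows:
  targets:
    - {"jaw": 0, "dx": 0.007, "dy": -0.006, "dz": 0.025, "yaw": 0.008}
    - {"jaw": 0, "dx": 0.006, "dy": -0.006, "dz": 0.035, "yaw": 0.008}
    - {"jaw": 0, "dx": 0, "dy": 0, "dz": 0.035, "yaw": 0}
    - {"jaw": 0, "dx": 0, "dy": 0, "dz": 0.03, "yaw": 0}
    - {"jaw": 0, "dx": 0, "dy": 0, "dz": 0.01, "yaw": 0}

```text
clock: 14.3
tool_pos: [0.4072, 0.2176, 0.0819]
eef_rot: [0.768, 0.64, 0.001, -0.019]
contact_force: [-0.1, -0.2, 0.2]
opening: 1.006
```

```bash
python3 go.py .3988 .2241 .03 80.0
```

```text
t 14.3 pos [0.4072 0.2176 0.0819] az 79.54 tilt [-0.0225  0.0314 -0.9993] q [-0.4   0.72 -0.26  2.15  0.43  0.32 -1.19] F [-0.1 -0.2  0.2] M [-0.13 -0.07  0.01] op 1.006
tool d [ 0.0035 -0.008   0.0523]
yaw needed -0.008071890620158027
```

Request:
play_rows:
  targets:
    - {"jaw": 0.3, "dx": 0.002, "dy": -0.004, "dz": 0.015, "yaw": -0.004}
    - {"jaw": 0.3, "dx": 0.002, "dy": -0.004, "dz": 0.02, "yaw": -0.004}
    - {"jaw": 0.4, "dx": 0, "dy": 0, "dz": 0.012, "yaw": 0}
    - {"jaw": 0.5, "dx": 0, "dy": 0, "dz": 0, "yaw": 0}
    - {"jaw": 0.5, "dx": 0, "dy": 0, "dz": 0, "yaw": 0}

```text
clock: 14.8
tool_pos: [0.4034, 0.2164, 0.0302]
eef_rot: [0.769, 0.639, -0.001, -0.017]
contact_force: [0.2, -0.2, 0.5]
opening: 0.572
```

```bash
python3 go.py .3988 .2241 .008 80.0;python3 - <<'E'
from h import *
s=snap('wrist','w15.png');P=cloud(s);np.save('w15.npy',s,allow_pickle=True)
f=cv2.cvtColor(s['frame'],cv2.COLOR_RGB2BGR)[60:300,140:380]
cv2.imwrite('pics/w15c.png',cv2.resize(f,None,fx=2.5,fy=2.5,interpolation=2))
from strip import strip
print(strip(s,(200,60,300,270)))
E
```

```text
t 14.8 pos [0.4034 0.2164 0.0302] az 79.45 tilt [-0.0234  0.0242 -0.9994] q [-0.47  0.82 -0.16  2.18  0.48  0.17 -1.23] F [ 0.2 -0.2  0.5] M [-0.03 -0.12  0.01] op 0.572
tool d [ 0.0063 -0.0053  0.0225]
yaw needed -0.00962169862175906
(array([0.39830273, 0.22600722]), array([0.39808801, 0.22485841]), np.float64(80.106096099901), ((398.0880126953125, 224.85841369628906), (60.021610260009766, 10.176321983337402), 80.23818969726562), 1311, np.float64(0.03839524418703968))
```

View pics/w15c.png

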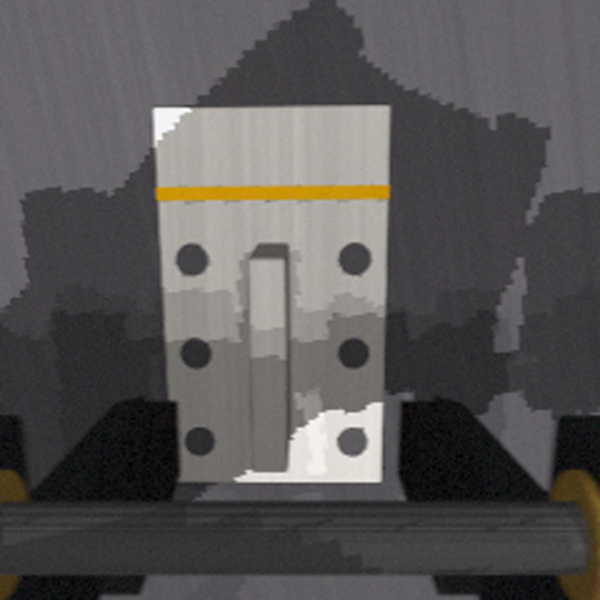

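Request:
play_rows:
  targets:
    - {"jaw": 0.5, "dx": 0.004, "dy": -0.003, "dz": 0.008, "yaw": -0.005}
    - {"jaw": 0.5, "dx": 0.003, "dy": -0.003, "dz": 0.008, "yaw": -0.005}
    - {"jaw": 0.5, "dx": 0, "dy": 0, "dz": 0.006, "yaw": 0}
    - {"jaw": 0.5, "dx": 0, "dy": 0, "dz": 0, "yaw": 0}
    - {"jaw": 0.5, "dx": 0, "dy": 0, "dz": 0, "yaw": 0}

```text
clock: 15.35
tool_pos: [0.3996, 0.2259, 0.0082]
eef_rot: [0.766, 0.643, 0.001, -0.017]
contact_force: [0.5, 0.1, 0.7]
opening: 0.502
```

```bash
python3 go.py .3983 .2245 .008 80.0;python3 - <<'E'
from h import *
s=snap('wrist','w16.png');P=cloud(s);np.save('w16.npy',s,allow_pickle=True)
f=cv2.cvtColor(s['frame'],cv2.COLOR_RGB2BGR)[60:300,140:380]
cv2.imwrite('pics/w16c.png',cv2.resize(f,None,fx=2.5,fy=2.5,interpolation=2))
s=snap('scene');f=cv2.cvtColor(s['frame'],cv2.COLOR_RGB2BGR)
cv2.imwrite('pics/s16.png',cv2.resize(f[150:250,250:370],None,fx=6,fy=6,interpolation=2))
E
```

```text
t 15.35 pos [0.3996 0.2259 0.0082] az 80.0 tilt [-0.0203  0.0265 -0.9994] q [-0.52  0.86 -0.11  2.19  0.49  0.11 -1.25] F [0.5 0.1 0.7] M [-0.02 -0.1   0.01] op 0.502
tool d [-0.0016 -0.001   0.0002]
yaw needed -2.5853409823887555e-05
```

View pics/w16c.png

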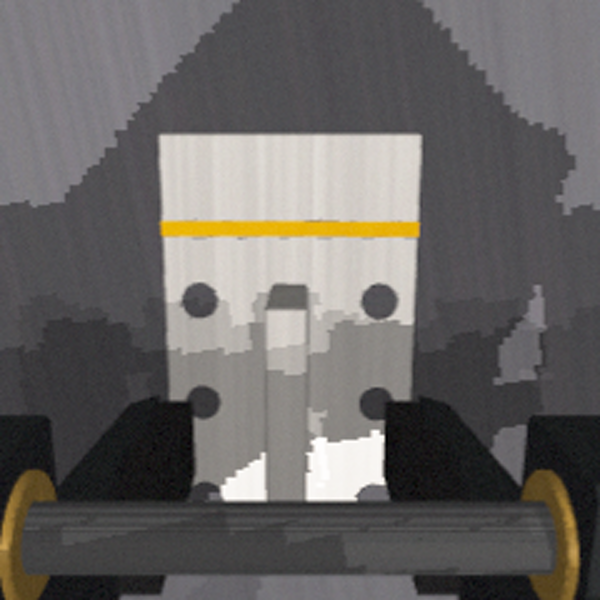

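View pics/s16.png

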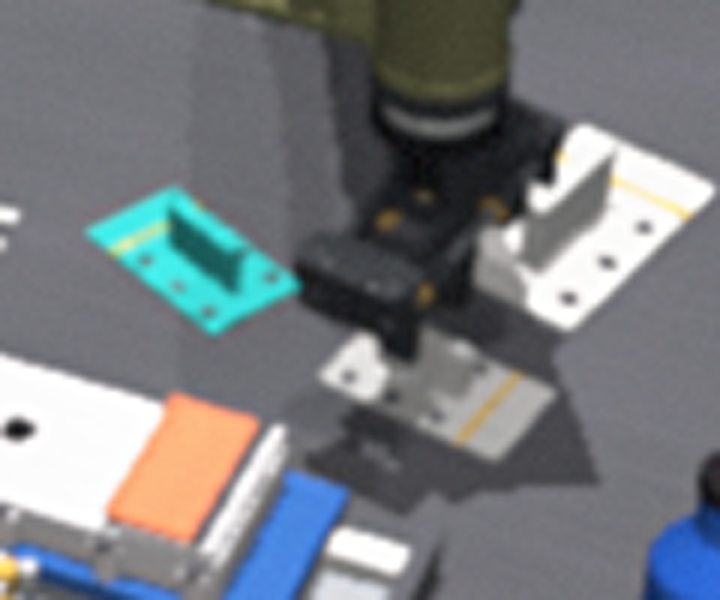

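Request:
play_rows:
  targets:
    - {"jaw": 0.8, "dx": -0.001, "dy": -0.001, "dz": 0, "yaw": 0}
    - {"jaw": 1, "dx": 0, "dy": 0, "dz": 0, "yaw": 0}
    - {"jaw": 1, "dx": 0, "dy": 0, "dz": 0, "yaw": 0}
    - {"jaw": 1, "dx": 0, "dy": 0, "dz": 0, "yaw": 0}
    - {"jaw": 1, "dx": 0, "dy": 0, "dz": 0, "yaw": 0}
  squeeze: 15

```text
clock: 15.95
tool_pos: [0.3989, 0.2248, 0.009]
eef_rot: [0.766, 0.642, 0.001, -0.017]
contact_force: [-0.7, -0.4, -1.0]
opening: 0.068
```

```bash
python3 go.py .3983 .2245 .008 80.0;python3 - <<'E'
from h import *
s=snap('wrist','w17.png');P=cloud(s)
f=cv2.cvtColor(s['frame'],cv2.COLOR_RGB2BGR)[60:300,140:380]
cv2.imwrite('pics/w17c.png',cv2.resize(f,None,fx=2.5,fy=2.5,interpolation=2))
s=snap('scene');f=cv2.cvtColor(s['frame'],cv2.COLOR_RGB2BGR)
cv2.imwrite('pics/s17.png',cv2.resize(f[170:240,280:360],None,fx=8,fy=8,interpolation=2))
E
```

```text
t 15.95 pos [0.3989 0.2248 0.009 ] az 79.95 tilt [-0.0191  0.0272 -0.9994] q [-0.52  0.86 -0.11  2.19  0.49  0.1  -1.26] F [-0.7 -0.4 -1. ] M [-0.04 -0.11  0.04] op 0.068
tool d [-0.0004 -0.0005  0.001 ]
yaw needed -0.0009467442029511552
```

View pics/w17c.png

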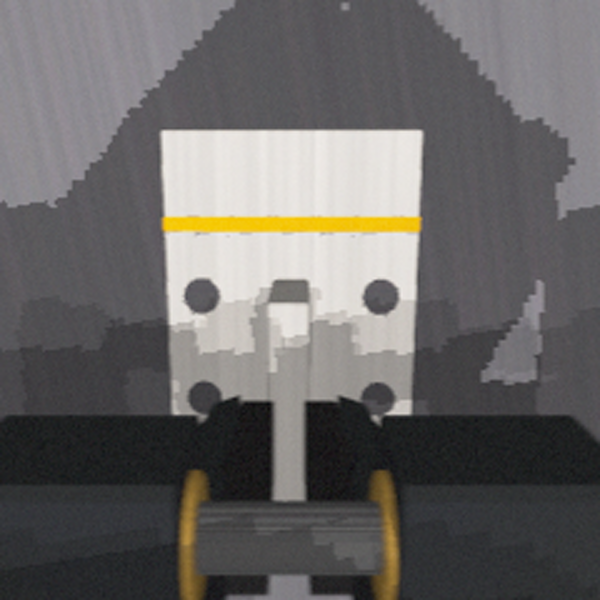

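View pics/s17.png

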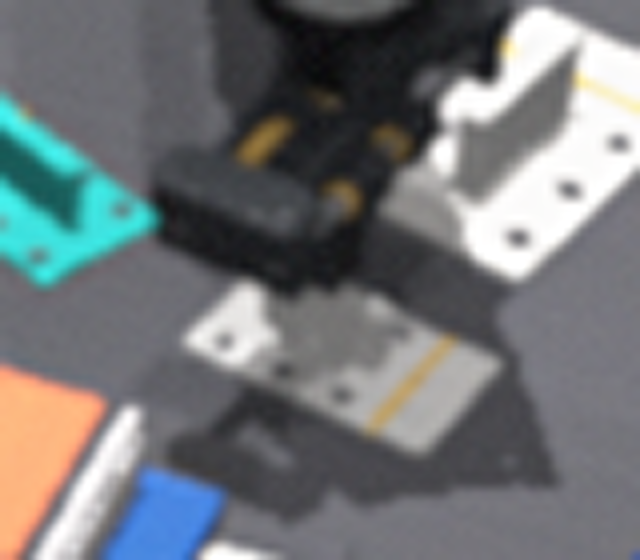

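Run:
```python
from h import *
st=r.get_state();s=snap('wrist');P=cloud(s)
M=R.from_quat(st['eef_rot']).as_matrix();T=(P-st['tool_pos'])@M
for c in(228,236,244,272,280,290):
    print(c,[(y,P[y,c,2].round(3),T[y,c].round(3).tolist()) for y in range(214,262,5)])
print('bar',T[230,150].round(3),T[245,130].round(3),T[270,255].round(3),T[310,255].round(3),T[330,255].round(3),T[360,255].round(3))
```

```text
228 [(214, np.float64(0.004), [-0.002, -0.021, 0.005]), (219, np.float64(0.005), [-0.006, -0.021, 0.004]), (224, np.float64(0.005), [-0.009, -0.021, 0.004]), (229, np.float64(0.116), [0.033, -0.01, -0.106]), (234, np.float64(0.119), [0.033, -0.009, -0.109]), (239, np.float64(0.121), [0.032, -0.009, -0.111]), (244, np.float64(0.122), [0.031, -0.009, -0.112]), (249, np.float64(0.122), [0.029, -0.009, -0.112]), (254, np.float64(0.124), [0.029, -0.009, -0.114]), (259, np.float64(0.126), [0.029, -0.009, -0.116])]
236 [(214, np.float64(0.004), [-0.002, -0.015, 0.005]), (219, np.float64(0.005), [-0.006, -0.015, 0.004]), (224, np.float64(0.054), [0.01, -0.012, -0.044]), (229, np.float64(0.06), [0.01, -0.011, -0.051]), (234, np.float64(0.066), [0.01, -0.011, -0.057]), (239, np.float64(0.072), [0.01, -0.011, -0.063]), (244, np.float64(0.074), [0.008, -0.011, -0.065]), (249, np.float64(0.082), [0.01, -0.01, -0.073]), (254, np.float64(0.088), [0.01, -0.01, -0.079]), (259, np.float64(0.091), [0.01, -0.009, -0.081])]
244 [(214, np.float64(0.005), [-0.002, -0.01, 0.005]), (219, np.float64(0.004), [
[... 1373 characters left out ...]
12]), (259, np.float64(0.123), [0.027, 0.005, -0.113])]
290 [(214, np.float64(0.005), [-0.002, 0.023, 0.004]), (219, np.float64(0.005), [-0.005, 0.023, 0.004]), (224, np.float64(0.006), [-0.009, 0.023, 0.002]), (229, np.float64(0.115), [0.033, 0.009, -0.106]), (234, np.float64(0.12), [0.033, 0.008, -0.11]), (239, np.float64(0.122), [0.033, 0.008, -0.113]), (244, np.float64(0.127), [0.034, 0.007, -0.117]), (249, np.float64(0.128), [0.033, 0.007, -0.119]), (254, np.float64(0.131), [0.033, 0.007, -0.122]), (259, np.float64(0.131), [0.032, 0.007, -0.121])]
bar [ 0.033 -0.032 -0.107] [-0.026 -0.095  0.004] [ 0.025 -0.002 -0.115] [-0.084 -0.002  0.006] [ 0.021 -0.002 -0.133] [ 0.064 -0.002 -0.18 ]
```

```bash
python3 go.py
```

```text
t 16.1 pos [0.3989 0.2249 0.009 ] az 79.95 tilt [-0.0191  0.0272 -0.9994] q [-0.52  0.86 -0.11  2.19  0.49  0.1  -1.26] F [-0.3  0.2  0.8] M [-0.07 -0.11  0.04] op 0.005
```

Request:
play_rows:
  targets:
    - {"jaw": 1, "dx": 0, "dy": 0, "dz": 0, "yaw": 0}
    - {"jaw": 1, "dx": 0, "dy": 0, "dz": -0.005, "yaw": 0}
    - {"jaw": 1, "dx": 0, "dy": 0, "dz": -0.008, "yaw": 0}
    - {"jaw": 1, "dx": 0, "dy": 0, "dz": -0.005, "yaw": 0}
    - {"jaw": 1, "dx": 0, "dy": 0, "dz": 0, "yaw": 0}
  squeeze: 40

```text
clock: 16.6
tool_pos: [0.3993, 0.2243, 0.0287]
eef_rot: [0.766, 0.642, 0.001, -0.017]
contact_force: [0.9, 0.9, 0.2]
opening: 0.006
```

```bash
python3 go.py .3983 .2245 .008 80.0;python3 - <<'E'
from strip import *
s=snap('wrist','w18.png');P=cloud(s)
f=cv2.cvtColor(s['frame'],cv2.COLOR_RGB2BGR)[60:300,140:380]
cv2.imwrite('pics/w18c.png',cv2.resize(f,None,fx=2.5,fy=2.5,interpolation=2))
print(P[130,230],P[130,270],P[195,255])
E
```

```text
t 16.6 pos [0.3993 0.2243 0.0287] az 79.95 tilt [-0.0189  0.0272 -0.9995] q [-0.5   0.82 -0.15  2.19  0.48  0.16 -1.25] F [0.9 0.9 0.2] M [-0.09 -0.13  0.01] op 0.006
tool d [-0.0004 -0.0006  0.0208]
yaw needed -0.0008790041361259063
[0.38873939 0.28393798 0.00512869] [0.4178808  0.2787993  0.00472107] [0.40059342 0.24016365 0.03823916]
```

View pics/w18c.png

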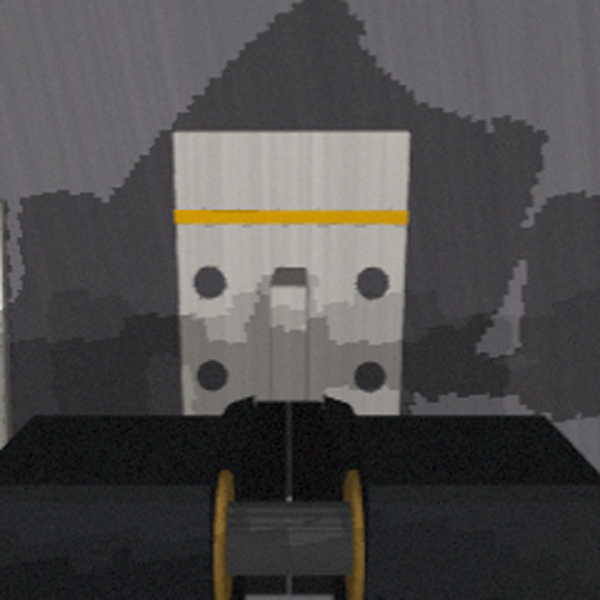

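Request:
play_rows:
  targets:
    - {"jaw": 0.5, "dx": 0.005, "dy": -0.001, "dz": -0.006, "yaw": 0}
    - {"jaw": 0.5, "dx": 0.005, "dy": 0, "dz": -0.004, "yaw": 0}
    - {"jaw": 0.5, "dx": 0, "dy": 0, "dz": 0, "yaw": 0}
    - {"jaw": 0.5, "dx": 0, "dy": 0, "dz": 0, "yaw": 0}
    - {"jaw": 0.5, "dx": 0, "dy": 0, "dz": 0, "yaw": 0}

```text
clock: 17.15
tool_pos: [0.4004, 0.2354, 0.0398]
eef_rot: [0.766, 0.643, 0.002, -0.017]
contact_force: [0.7, -0.4, 0.3]
opening: 0.431
```

```bash
python3 go.py .400 .2343 .00 80.0
```

```text
t 17.15 pos [0.4004 0.2354 0.0398] az 79.98 tilt [-0.0188  0.0278 -0.9994] q [-0.5   0.8  -0.17  2.16  0.47  0.2  -1.25] F [ 0.7 -0.4  0.3] M [-0.07 -0.09 -0.01] op 0.431
tool d [-0.0021  0.0008  0.0397]
yaw needed -0.0003688164804983153
```

Request:
play_rows:
  targets:
    - {"jaw": 0.5, "dx": -0.001, "dy": 0.0, "dz": 0.014, "yaw": 0}
    - {"jaw": 0.5, "dx": 0, "dy": 0, "dz": 0.014, "yaw": 0}
    - {"jaw": 0.5, "dx": 0, "dy": 0, "dz": 0.008, "yaw": 0}
    - {"jaw": 0.5, "dx": 0, "dy": 0, "dz": 0.004, "yaw": 0}
    - {"jaw": 0.5, "dx": 0, "dy": 0, "dz": 0, "yaw": 0}

```text
clock: 17.65
tool_pos: [0.3995, 0.2352, -0.0018]
eef_rot: [0.766, 0.642, 0.002, -0.016]
contact_force: [-0.5, 1.1, 0.8]
opening: 0.5
```

```bash
python3 go.py .400 .2343 .00 80.0; python3 -c "
from h import *;print(np.round(r.get_state()['q'],4))"
```

```text
t 17.65 pos [ 0.3995  0.2352 -0.0018] az 79.95 tilt [-0.0188  0.0272 -0.9995] q [-0.55  0.89 -0.1   2.18  0.49  0.09 -1.28] F [-0.5  1.1  0.8] M [-0.07 -0.1   0.02] op 0.5
tool d [-0.0007  0.0006 -0.0019]
yaw needed -0.0007960486401895805
[-0.5459  0.8872 -0.0975  2.1776  0.4944  0.0896 -1.2754]
```

Request:
play_rows:
  targets:
    - {"jaw": 0.5, "dx": 0, "dy": 0.0, "dz": 0.005, "yaw": 0}
    - {"jaw": 0.6, "dx": 0, "dy": 0, "dz": 0.003, "yaw": 0}
    - {"jaw": 0.8, "dx": 0, "dy": 0, "dz": 0, "yaw": 0}
    - {"jaw": 1, "dx": 0, "dy": 0, "dz": 0, "yaw": 0}
    - {"jaw": 1, "dx": 0, "dy": 0, "dz": 0, "yaw": 0}

```text
clock: 18.15
tool_pos: [0.3999, 0.2356, -0.0096]
eef_rot: [0.766, 0.642, 0.002, -0.016]
contact_force: [0.9, 0.7, 0.4]
opening: 0.158
```

Request:
play_rows:
  targets:
    - {"jaw": 1, "dx": 0, "dy": 0, "dz": 0, "yaw": 0}
    - {"jaw": 1, "dx": 0, "dy": 0, "dz": 0, "yaw": 0}
    - {"jaw": 1, "dx": 0, "dy": 0, "dz": 0, "yaw": 0}
    - {"jaw": 1, "dx": 0, "dy": 0, "dz": 0, "yaw": 0}
    - {"jaw": 1, "dx": 0, "dy": 0, "dz": 0, "yaw": 0}

```text
clock: 18.65
tool_pos: [0.4003, 0.2356, -0.0093]
eef_rot: [0.766, 0.642, 0.003, -0.016]
contact_force: [0.4, -0.6, -1.4]
opening: 0.109
```

```bash
python3 go.py .400 .2343 .00 80.0; python3 -c "
from h import *;print(np.round(r.get_state()['q'],4))"
```

```text
t 18.65 pos [ 0.4003  0.2356 -0.0093] az 79.92 tilt [-0.0169  0.0285 -0.9995] q [-0.55  0.9  -0.08  2.18  0.5   0.07 -1.28] F [ 0.4 -0.6 -1.4] M [-0.11 -0.16 -0.  ] op 0.109
tool d [-0.0011 -0.0003 -0.0093]
yaw needed -0.0013318100755746935
[-0.5541  0.9033 -0.084   2.1781  0.5042  0.0681 -1.2848]
```

Request:
play_rows:
  targets:
    - {"jaw": 1, "dx": 0, "dy": 0, "dz": -0.01, "yaw": 0}
    - {"jaw": 1, "dx": 0, "dy": 0, "dz": -0.02, "yaw": 0}
    - {"jaw": 1, "dx": 0, "dy": 0, "dz": -0.03, "yaw": 0}
    - {"jaw": 1, "dx": 0, "dy": 0, "dz": -0.035, "yaw": 0}
    - {"jaw": 1, "dx": 0, "dy": 0, "dz": -0.035, "yaw": 0}
  squeeze: 60

```text
clock: 19.15
tool_pos: [0.3991, 0.2296, 0.123]
eef_rot: [0.766, 0.643, -0.003, -0.016]
contact_force: [0.1, 0.5, -1.9]
opening: 0.108
```

```bash
python3 go.py
python3 - <<'E'
from h import *
s=snap('top','t19.png');np.save('top2.npy',s,allow_pickle=True)
s=snap('wrist','w19.png');np.save('w19.npy',s,allow_pickle=True)
E
```

```text
t 19.15 pos [0.3991 0.2296 0.123 ] az 80.06 tilt [-0.0252  0.0203 -0.9995] q [-0.38  0.64 -0.35  2.11  0.41  0.45 -1.2 ] F [ 0.1  0.5 -1.9] M [-0.03 -0.18  0.01] op 0.108
```

View pics/t19.png

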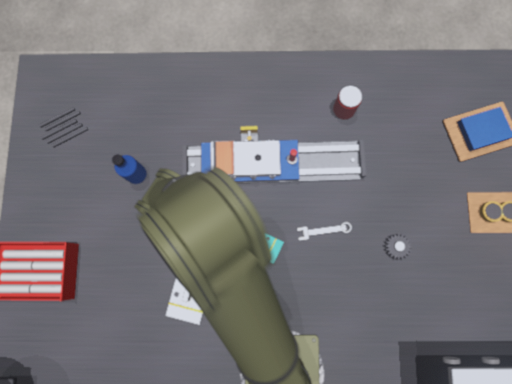

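View pics/w19.png

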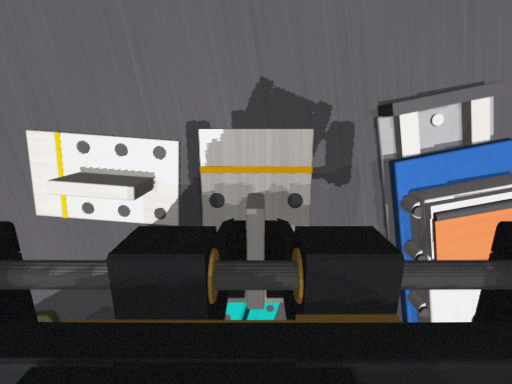

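The strip is lifted and hangs level. Its yellow line is at wrist row 169, and its leading edge is at row 129. The top view is clear over the carrier, so I'll measure the seat and check the detent there.

Run:
```python
from meas import *
s=np.load('top2.npy',allow_pickle=True).item();s0=np.load('top0.npy',allow_pickle=True).item()
for s in(s0,s):
    hsv=cv2.cvtColor(s['frame'],cv2.COLOR_RGB2HSV)
    cu=cv2.inRange(hsv,(5,80,120),(18,200,255));kc=np.zeros_like(cu);kc[135:180,205:300]=cu[135:180,205:300]
    yy,xx=np.where(kc>0)
    for row in(146,152,158,164,170):
        x=xx[yy==row]
        if len(x): print(row,x.min(),x.max(),onplane(s,[[x.min(),row],[x.max()+1,row]],.081)[:,:2].round(4).tolist())
    g=s['frame'].astype(int).sum(2);sub=g[145:172,250:325];
    m=(sub<250);ys,xs=np.where(m);
    n,l,stt,cc=cv2.connectedComponentsWithStats(m.astype(np.uint8))
    for i in range(1,n):
        if stt[i][4]>6: print('dark',stt[i],onplane(s,[cc[i]+[250,145]],.076)[0].round(4))
    xs,ys=redpost(s,(280,140,360,170),0);print('post',onplane(s,[[xs.mean(),ys.mean()]],.115)[0].round(4))
    w=(hsv[:,:,1]<40)&(hsv[:,:,2]>150)
    for col in(240,250,256,270,278):
        y=np.where(w[135:182,col])[0]+135
        if len(y): print('col',col,y.min(),y.max(),onplane(s,[[col,y.min()],[col,y.max()+1]],.07)[:,:2].round(4).tolist())
```

```text
146 266 281 [[0.6335, 0.0404], [0.6331, -0.0056]]
152 266 281 [[0.6156, 0.0405], [0.6153, -0.0053]]
158 266 282 [[0.5978, 0.0406], [0.5975, -0.0079]]
164 266 282 [[0.5801, 0.0407], [0.5798, -0.0077]]
170 267 282 [[0.5625, 0.038], [0.5622, -0.0074]]
post [ 0.608  -0.1763  0.115 ]
col 240 144 181 [[0.6435, 0.1158], [0.5305, 0.1152]]
col 250 135 135 [[0.6706, 0.0868], [0.6676, 0.0868]]
col 256 135 140 [[0.6705, 0.0692], [0.6522, 0.0693]]
col 270 173 173 [[0.5564, 0.0293], [0.5534, 0.0294]]
col 278 173 173 [[0.5562, 0.0064], [0.5533, 0.0065]]
146 216 232 [[0.6345, 0.1843], [0.6342, 0.1353]]
152 216 232 [[0.6166, 0.184], [0.6162, 0.1351]]
158 216 232 [[0.5988, 0.1837], [0.5984, 0.135]]
164 216 232 [[0.581, 0.1834], [0.5807, 0.1348]]
170 222 232 [[0.5633, 0.166], [0.5631, 0.1347]]
dark [40 11  4  4 12] [ 0.5997 -0.0333  0.076 ]
post [ 0.6042 -0.0347  0.115 ]
col 240 141 174 [[0.6526, 0.1159], [0.551, 0.1153]]
col 250 135 175 [[0.6706, 0.0868], [0.5479, 0.0866]]
col 256 135 174 [[0.6705, 0.0692], [0.5507, 0.0694]]
col 270 140 174 [[0.655, 0.0285], [0.5505, 0.0294]]
col 278 140 173 [[0.6548, 0.0053], [0.5533, 0.0065]]
```

```bash
cat > lead.py <<'E'
from h import *
# plate in tool frame from a wrist picture: fit front edge via brightness mask+depth
def lead(s,st,zt=None):
    M=R.from_quat(st['eef_rot']).as_matrix();p=np.array(st['tool_pos']);P=cloud(s);T=(P-p)@M
    return T
E
python3 - <<'E'
from lead import *
st=r.get_state();s=snap('wrist');T=lead(s,st);P=cloud(s)
reg=(np.abs(T[:,:,2]-.006)<.012)&(np.abs(T[:,:,1])<.06)
reg[:100]=0;reg[215:]=0
ys,xs=np.where(reg);print(len(xs))
A=np.c_[T[ys,xs][:,0],T[ys,xs][:,1],np.ones(len(xs))];z=T[ys,xs][:,2]
mk=(ys>135)&(ys<165);c,_,_,_=np.linalg.lstsq(A[mk],z[mk],rcond=None);print('plane z=ax+by+c',c.round(4))
W=P[ys,xs];A=np.c_[W[:,0],W[:,1],np.ones(len(W))];c2=np.linalg.lstsq(A[mk],W[mk][:,2],rcond=None)[0];print('world plane',c2.round(4),'z',W[mk][:,2].mean())
q=T[ys,xs]
for x in np.arange(215,305,15):
    k=xs==x;print(x,'front row',ys[k].min(),q[k][ys[k].argmin()].round(4))
for y in(135,145,155,180,190):
    k=ys==y;print(y,q[k][xs[k].argmin()].round(4),q[k][xs[k].argmax()].round(4))
E
```

```text
0
plane z=ax+by+c [0. 0. 0.]
world plane [0. 0. 0.] z nan<stdin>:8: RuntimeWarning: Mean of empty slice.
  ret = ret.dtype.type(ret / rcount)
Traceback (most recent call last):
ValueError: zero-size array to reduction operation minimum which has no identity
```

```bash
cat > plate.py <<'E'
from lead import *
st=r.get_state();s=snap('wrist');T=lead(s,st);P=cloud(s)
reg=(np.abs(T[:,:,2]+.0133)<.010)&(np.abs(T[:,:,1])<.05)&(T[:,:,0]>.01)
reg[:80]=0;reg[225:]=0;reg[:,:150]=0;reg[:,370:]=0
ys,xs=np.where(reg);q=T[ys,xs];W=P[ys,xs]
mk=(q[:,0]>.03)&(q[:,0]<.055)
A=np.c_[q[:,0],q[:,1],np.ones(len(xs))];c=np.linalg.lstsq(A[mk],q[mk][:,2],rcond=None)[0];print('tool plane z=ax+by+c',c.round(4))
A=np.c_[W[:,0],W[:,1],np.ones(len(W))];c2=np.linalg.lstsq(A[mk],W[mk][:,2],rcond=None)[0];print('world plane',c2.round(4),'z',W[mk][:,2].mean().round(4))
F=[]
for x in range(210,305,10):
    k=xs==x
    if k.any():F.append(q[k][ys[k].argmin()])
F=np.array(F);print('front x',F[:,0].round(4))
for y in(135,145,155,180,190):
    k=ys==y
    if k.any():print(y,q[k][xs[k].argmin()].round(4),q[k][xs[k].argmax()].round(4))
E
python3 plate.py
```

```text
tool plane z=ax+by+c [ 0.0346 -0.0125 -0.0145]
world plane [-0.0141 -0.0124  0.1465] z 0.1374
front x [0.0589 0.059  0.059  0.059  0.059  0.059  0.059  0.059  0.059  0.059 ]
135 [ 0.0549 -0.0357 -0.0126] [ 0.055   0.0331 -0.0141]
145 [ 0.0488 -0.0356 -0.0117] [ 0.0489  0.033  -0.0133]
155 [ 0.0426 -0.0359 -0.0117] [ 0.0426  0.0336 -0.0118]
180 [ 0.0268 -0.036  -0.0118] [ 0.0269  0.0337 -0.0127]
190 [ 0.0206 -0.0354 -0.0133] [ 0.0205  0.0333 -0.0131]
```

```bash
python3 go.py .6026 .060 .115 91.6
```

```text
t 19.35 pos [0.4001 0.2301 0.1221] az 80.01 tilt [-0.0228  0.0221 -0.9995] q [-0.38  0.65 -0.34  2.11  0.41  0.45 -1.2 ] F [-0.2  0.  -1.8] M [-0.1  -0.1  -0.01] op 0.107
tool d [-0.1325  0.229  -0.0013]
yaw needed -0.20225157386146433
```

Request:
play_rows:
  targets:
    - {"jaw": 1, "dx": -0.01, "dy": 0.02, "dz": 0, "yaw": -0.03}
    - {"jaw": 1, "dx": -0.02, "dy": 0.035, "dz": 0, "yaw": -0.04}
    - {"jaw": 1, "dx": -0.02, "dy": 0.035, "dz": 0, "yaw": -0.04}
    - {"jaw": 1, "dx": -0.02, "dy": 0.035, "dz": 0, "yaw": -0.04}
    - {"jaw": 1, "dx": -0.02, "dy": 0.035, "dz": 0, "yaw": -0.04}

```text
clock: 19.85
tool_pos: [0.5453, 0.1262, 0.1092]
eef_rot: [0.693, 0.721, -0.008, -0.02]
contact_force: [0.1, 1.3, -1.6]
opening: 0.106
```

```bash
python3 go.py .6026 .060 .115 91.6
```

```text
t 19.85 pos [0.5453 0.1262 0.1092] az 92.27 tilt [-0.0397  0.0169 -0.9991] q [-0.02  0.79 -0.48  1.81  0.48  0.7  -0.71] F [ 0.1  1.3 -1.6] M [ 0.05 -0.19  0.01] op 0.106
tool d [-0.0683  0.0543 -0.0092]
yaw needed 0.01166494041909886
```

Request:
play_rows:
  targets:
    - {"jaw": 1, "dx": -0.02, "dy": 0.014, "dz": -0.006, "yaw": 0.005}
    - {"jaw": 1, "dx": -0.02, "dy": 0.014, "dz": -0.006, "yaw": 0.005}
    - {"jaw": 1, "dx": -0.015, "dy": 0.014, "dz": 0, "yaw": 0}
    - {"jaw": 1, "dx": -0.008, "dy": 0.01, "dz": 0, "yaw": 0}
    - {"jaw": 1, "dx": 0, "dy": 0, "dz": 0, "yaw": 0}

```text
clock: 20.35
tool_pos: [0.6, 0.0534, 0.1062]
eef_rot: [0.699, 0.714, -0.016, -0.023]
contact_force: [0.1, -0.4, -1.4]
opening: 0.11
```

```bash
python3 go.py .6026 .060 .1 91.6; python3 plate.py; python3 -c "
from h import *
s=snap('wrist','w20.png')
np.save('w20.npy',s,allow_pickle=True)"
```

```text
t 20.35 pos [0.6    0.0534 0.1062] az 91.2 tilt [-0.0547  0.009  -0.9985] q [ 0.11  0.85 -0.49  1.65  0.47  0.82 -0.56] F [ 0.1 -0.4 -1.4] M [ 0.01 -0.12  0.05] op 0.11
tool d [0.0065 0.0031 0.0061]
yaw needed -0.007001144648828146
tool plane z=ax+by+c [ 0.0325 -0.012  -0.0143]
world plane [-0.042  -0.0233  0.147 ] z 0.1196
front x [0.0593 0.0593 0.0593 0.0593 0.0593 0.0593 0.0593 0.0593 0.0594 0.0593]
135 [ 0.0552 -0.036  -0.012 ] [ 0.0552  0.0334 -0.0121]
145 [ 0.0491 -0.0357 -0.0117] [ 0.0492  0.0329 -0.0128]
155 [ 0.0431 -0.0359 -0.0125] [ 0.0431  0.0333 -0.0127]
180 [ 0.027  -0.0363 -0.0113] [ 0.0275  0.0333 -0.0136]
190 [ 0.0208 -0.0356 -0.013 ] [ 0.0209  0.0331 -0.0131]
```

View pics/w20.png

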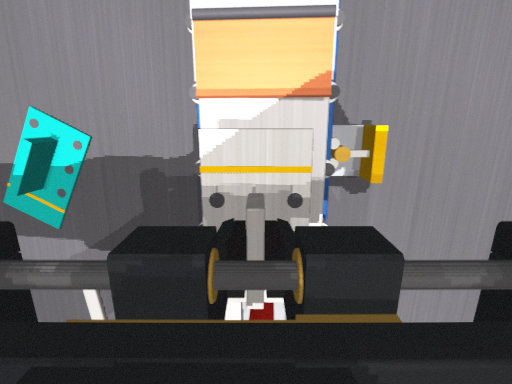

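```bash
cat > cu.py <<'E'
from lead import *
import sys
def run(s,st):
    P=cloud(s);M=R.from_quat(st['eef_rot']).as_matrix();T=(P-st['tool_pos'])@M
    hsv=cv2.cvtColor(s['frame'],cv2.COLOR_RGB2HSV)
    cu=cv2.inRange(hsv,(5,120,90),(20,255,255));cu[:,:170]=0;cu[:,345:]=0;cu[150:]=0
    n,l,stt,cc=cv2.connectedComponentsWithStats(cu);i=1+np.argmax(stt[1:,4]);cu=(l==i)
    ys,xs=np.where(cu);W=P[ys,xs]
    for y in range(ys.min()+6,ys.max()-2,12):
        x=xs[ys==y];a,b=P[y,x.min()+1],P[y,x.max()-1];A=onplane(s,[[x.min(),y],[x.max()+1,y]],.081);print('row',y,x.min(),x.max(),A[:,:2].round(4).tolist(),'mid',A.mean(0).round(4),'z',P[y,int(x.mean())].round(4))
    for x in range(210,320,15):
        y=ys[xs==x]
        if len(y):print('col',x,'bottom',y.max(),P[y.max()-1,x].round(4),P[y.max()-5,x].round(4),P[y.max()+3,x].round(4))
if __name__=='__main__':
    st=r.get_state();s=snap('wrist');run(s,st)
E
python3 cu.py
```

```text
row 75 317 331 [[0.6361, 0.1514], [0.6465, 0.1515]] mid [0.6413 0.1514 0.081 ] z [0.6412 0.1516 0.08  ]
row 87 299 331 [[0.6241, 0.1432], [0.6473, 0.1436]] mid [0.6357 0.1434 0.081 ] z [0.6352 0.1433 0.0819]
col 210 bottom 99 [0.5603 0.1343 0.0823] [0.56   0.1372 0.0806] [0.5576 0.1323 0.0699]
col 225 bottom 99 [0.5717 0.1344 0.0846] [0.5713 0.1373 0.0825] [0.5693 0.1325 0.0705]
col 240 bottom 99 [0.5822 0.1347 0.0829] [0.582  0.1376 0.0811] [0.5809 0.1328 0.0704]
col 255 bottom 99 [0.593  0.135  0.0823] [0.593  0.1377 0.0827] [0.5923 0.1331 0.0692]
col 270 bottom 99 [0.6038 0.1351 0.0836] [0.6037 0.1378 0.0836] [0.6038 0.1332 0.0708]
col 285 bottom 98 [0.6144 0.136  0.0838] [0.6143 0.1388 0.0827] [0.6151 0.1342 0.0707]
col 300 bottom 98 [0.6249 0.1361 0.0847] [0.6249 0.139  0.0825] [0.6264 0.1344 0.0709]
col 315 bottom 98 [0.6353 0.1363 0.0848] [0.6355 0.1392 0.0824] [0.6378 0.1348 0.0698]
```

Run:
```python
from h import *
s=np.load('w20.npy',allow_pickle=True).item();P=cloud(s)
f=cv2.cvtColor(s['frame'],cv2.COLOR_RGB2BGR)[0:140,180:350]
cv2.imwrite('pics/w20c.png',cv2.resize(f,None,fx=4.5,fy=4.5,interpolation=cv2.INTER_NEAREST))
for y in range(1,112,3): print(y,s['frame'][y,262].tolist(),P[y,262].round(4).tolist())
s=np.load('w1.npy',allow_pickle=True).item();P=cloud(s)
for y in range(0,14,1): print(y,s['frame'][y,254].tolist(),P[y,254].round(4).tolist())
```

```text
1 [254, 255, 255] [0.5967, 0.1967, 0.0776]
4 [254, 255, 255] [0.5968, 0.1939, 0.0802]
7 [118, 113, 121] [0.597, 0.191, 0.0832]
10 [141, 139, 145] [0.5971, 0.189, 0.084]
13 [142, 138, 144] [0.5971, 0.1874, 0.0834]
16 [104, 101, 105] [0.5973, 0.1849, 0.0855]
19 [246, 177, 120] [0.5972, 0.1844, 0.0815]
22 [255, 221, 144] [0.5972, 0.1828, 0.081]
25 [255, 221, 145] [0.5973, 0.1807, 0.0819]
28 [255, 219, 142] [0.5973, 0.1788, 0.0821]
31 [255, 220, 144] [0.5974, 0.1769, 0.0822]
34 [255, 220, 145] [0.5974, 0.1756, 0.0805]
37 [255, 223, 146] [0.5975, 0.1736, 0.081]
40 [255, 225, 150] [0.5975, 0.1715, 0.0818]
43 [255, 225, 146] [0.5976, 0.1698, 0.0811]
46 [255, 226, 149] [0.5976, 0.1678, 0.0817]
49 [255, 224, 146] [0.5977, 0.1658, 0.0821]
52 [255, 221, 142] [0.5978, 0.1638, 0.0824]
55 [255, 227, 150] [0.5978, 0.1622, 0.081]
58 [255, 229, 152] [0.5978, 0.1604, 0.0807]
61 [255, 230, 153] [0.5979, 0.1583, 0.0816]
64 [255, 228, 151] [0.598, 0.1563, 0.0816]
67 [255, 231, 154] [0.598, 0.1545, 0.0812]
70 [255, 233, 156] [0.5981, 0.1525, 0.0814]
73 [255, 234, 155] [0.5982, 0.1505, 0.0817]
76 [255, 231
[... 424 characters left out ...]
03]
106 [255, 255, 255] [0.5985, 0.1288, 0.0712]
109 [253, 253, 254] [0.5985, 0.1267, 0.0693]
0 [235, 135, 85] [0.6035, -0.0047, 0.0825]
1 [237, 135, 82] [0.6035, -0.0056, 0.0828]
2 [231, 131, 81] [0.6035, -0.0069, 0.0841]
3 [194, 102, 66] [0.6036, -0.0079, 0.0847]
4 [162, 87, 58] [0.6036, -0.0082, 0.0833]
5 [154, 91, 66] [0.6036, -0.0081, 0.0809]
6 [132, 105, 95] [0.6035, -0.0053, 0.0708]
7 [117, 114, 113] [0.6035, -0.006, 0.0705]
8 [170, 163, 162] [0.6035, -0.007, 0.0709]
9 [226, 221, 220] [0.6035, -0.0079, 0.0709]
10 [231, 228, 225] [0.6036, -0.0088, 0.0712]
11 [237, 234, 232] [0.6036, -0.0096, 0.0712]
12 [237, 236, 236] [0.6036, -0.01, 0.0698]
13 [237, 238, 240] [0.6036, -0.0111, 0.0705]
```

View pics/w20c.png

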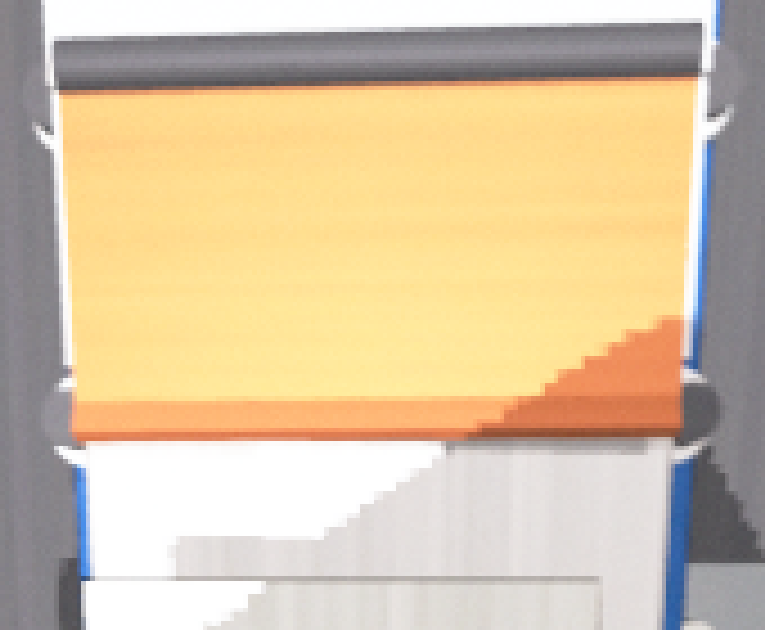

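Request:
play_rows:
  targets:
    - {"jaw": 1, "dx": 0.004, "dy": 0.002, "dz": 0.006, "yaw": -0.003}
    - {"jaw": 1, "dx": 0.004, "dy": 0.001, "dz": 0.01, "yaw": -0.003}
    - {"jaw": 1, "dx": 0, "dy": 0, "dz": 0.01, "yaw": 0}
    - {"jaw": 1, "dx": 0, "dy": 0, "dz": 0.004, "yaw": 0}
    - {"jaw": 1, "dx": 0, "dy": 0, "dz": 0, "yaw": 0}

```text
clock: 21.0
tool_pos: [0.5963, 0.0702, 0.0739]
eef_rot: [0.693, 0.721, -0.016, -0.025]
contact_force: [-0.2, 0.9, -1.9]
opening: 0.111
```

```bash
python3 go.py .603 .061 .0607 91.5; python3 plate.py
```

```text
t 21.0 pos [0.5963 0.0702 0.0739] az 92.24 tilt [-0.059   0.0119 -0.9982] q [ 0.08  0.89 -0.47  1.67  0.5   0.76 -0.59] F [-0.2  0.9 -1.9] M [-0.05 -0.15  0.  ] op 0.111
tool d [-0.0096  0.0071  0.0127]
yaw needed 0.012934525067472342
tool plane z=ax+by+c [ 0.0347 -0.0118 -0.0144]
world plane [-0.0458 -0.0224  0.1172] z 0.0875
front x [0.0873 0.0872 0.0875 0.0875 0.0873 0.0871 0.0872 0.0872 0.0871 0.0871]
135 [ 0.0552 -0.0359 -0.0124] [ 0.0553  0.0332 -0.013 ]
145 [ 0.0493 -0.0354 -0.0133] [ 0.0492  0.033  -0.0125]
155 [ 0.0432 -0.0358 -0.0129] [ 0.0432  0.0332 -0.0128]
180 [ 0.0273 -0.036  -0.0126] [ 0.0273  0.0335 -0.0127]
190 [ 0.0209 -0.0357 -0.0129] [ 0.0208  0.0332 -0.0126]
```

Request:
play_rows:
  targets:
    - {"jaw": 1, "dx": -0.006, "dy": 0.004, "dz": 0, "yaw": 0.005}
    - {"jaw": 1, "dx": -0.004, "dy": 0.003, "dz": 0, "yaw": 0.005}
    - {"jaw": 1, "dx": 0, "dy": 0, "dz": 0.003, "yaw": 0}
    - {"jaw": 1, "dx": 0, "dy": 0, "dz": 0.003, "yaw": 0}
    - {"jaw": 1, "dx": 0, "dy": 0, "dz": 0, "yaw": 0}

```text
clock: 21.55
tool_pos: [0.6054, 0.0583, 0.0681]
eef_rot: [0.698, 0.716, -0.015, -0.024]
contact_force: [-0.3, -0.4, -1.3]
opening: 0.107
```

```bash
python3 go.py .603 .061 .0607 91.5; python3 plate.py|head -2
```

```text
t 21.55 pos [0.6054 0.0583 0.0681] az 91.47 tilt [-0.0561  0.0116 -0.9984] q [ 0.09  0.9  -0.47  1.65  0.5   0.76 -0.58] F [-0.3 -0.4 -1.3] M [-0.09 -0.12  0.02] op 0.107
tool d [ 0.0027 -0.0019  0.0075]
yaw needed -0.0005117503407772396
tool plane z=ax+by+c [ 0.0297  0.0556 -0.0134]
world plane [-0.1107 -0.0211  0.1498] z 0.0804
```

Request:
play_rows:
  targets:
    - {"jaw": 1, "dx": 0.0, "dy": -0.001, "dz": 0.004, "yaw": 0}
    - {"jaw": 1, "dx": 0.0, "dy": 0, "dz": 0.005, "yaw": 0}
    - {"jaw": 1, "dx": 0, "dy": 0, "dz": 0.005, "yaw": 0}
    - {"jaw": 1, "dx": 0, "dy": 0, "dz": 0.005, "yaw": 0}
    - {"jaw": 1, "dx": 0, "dy": 0, "dz": 0.005, "yaw": 0}

```text
clock: 22.1
tool_pos: [0.6044, 0.0582, 0.0603]
eef_rot: [0.698, 0.716, -0.015, -0.019]
contact_force: [-9.4, -4.5, 35.1]
opening: 0.109
```

```bash
python3 go.py .603 .061 .0607 91.5; python3 -c "
from h import *
s=snap('wrist','w22.png');f=cv2.cvtColor(s['frame'],cv2.COLOR_RGB2BGR)
cv2.imwrite('pics/w22c.png',cv2.resize(f[60:250,170:350],None,fx=3.3,fy=3.3,interpolation=2))
s=snap('scene');f=cv2.cvtColor(s['frame'],cv2.COLOR_RGB2BGR)
cv2.imwrite('pics/s22.png',cv2.resize(f[170:270,180:330],None,fx=5,fy=5,interpolation=2))"
```

```text
t 22.1 pos [0.6044 0.0582 0.0603] az 91.44 tilt [-0.0489  0.0052 -0.9988] q [ 0.08  0.91 -0.45  1.67  0.52  0.74 -0.6 ] F [-9.4 -4.5 35.1] M [-0.64  1.88  0.06] op 0.109
tool d [ 0.0029 -0.0014 -0.0003]
yaw needed -0.0009944685031008887
```

View pics/w22c.png

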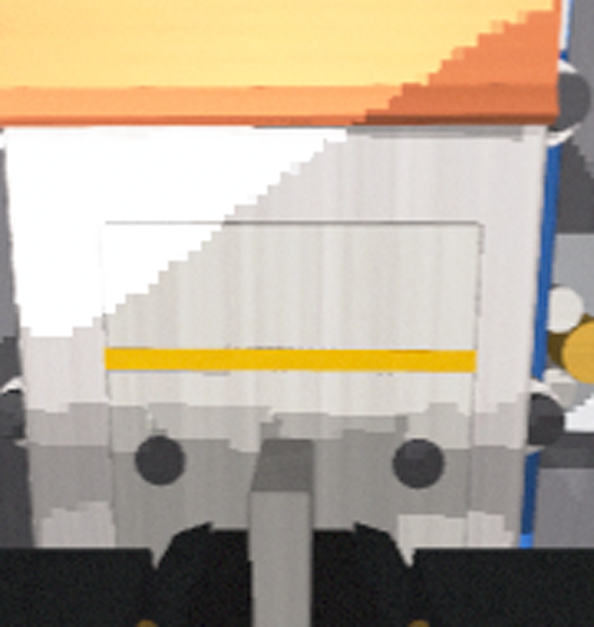

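View pics/s22.png

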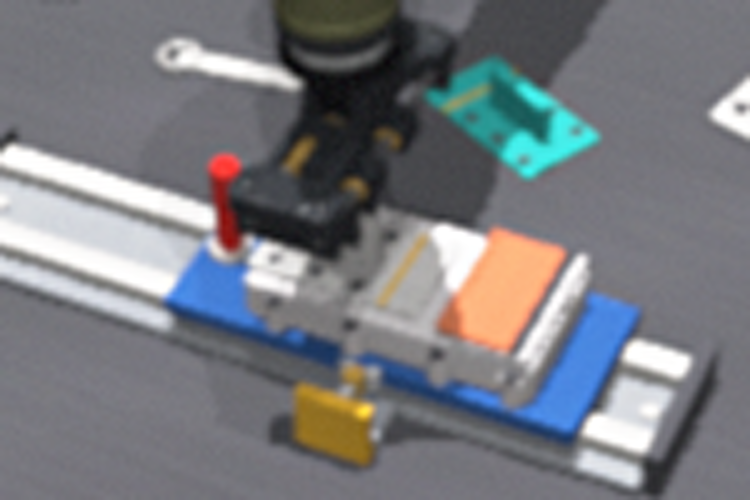

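Request:
play_rows:
  targets:
    - {"jaw": 1, "dx": 0.0, "dy": 0, "dz": 0.001, "yaw": 0}
    - {"jaw": 1, "dx": 0.004, "dy": -0.0005, "dz": 0.001, "yaw": 0}
    - {"jaw": 1, "dx": 0.005, "dy": -0.0005, "dz": 0.001, "yaw": 0}
    - {"jaw": 1, "dx": 0.005, "dy": 0, "dz": 0.001, "yaw": 0}
    - {"jaw": 1, "dx": 0.003, "dy": 0, "dz": 0.001, "yaw": 0}

```text
clock: 22.7
tool_pos: [0.6051, 0.0683, 0.0612]
eef_rot: [0.7, 0.714, -0.017, -0.013]
contact_force: [-3.5, -7.8, 14.0]
opening: 0.109
```

```bash
python3 go.py .600 .1005 .0607 91.5; python3 -c "
from h import *
s=snap('wrist','w23.png');f=cv2.cvtColor(s['frame'],cv2.COLOR_RGB2BGR)
cv2.imwrite('pics/w23c.png',cv2.resize(f[60:250,170:350],None,fx=3.3,fy=3.3,interpolation=2))"
```

```text
t 22.7 pos [0.6051 0.0683 0.0612] az 91.19 tilt [-0.0425 -0.0068 -0.9991] q [ 0.05  0.91 -0.44  1.67  0.52  0.73 -0.63] F [-3.5 -7.8 14. ] M [-1.52  0.34  0.02] op 0.109
tool d [ 0.0323 -0.0044  0.0005]
yaw needed -0.005327656359516132
```

View pics/w23c.png

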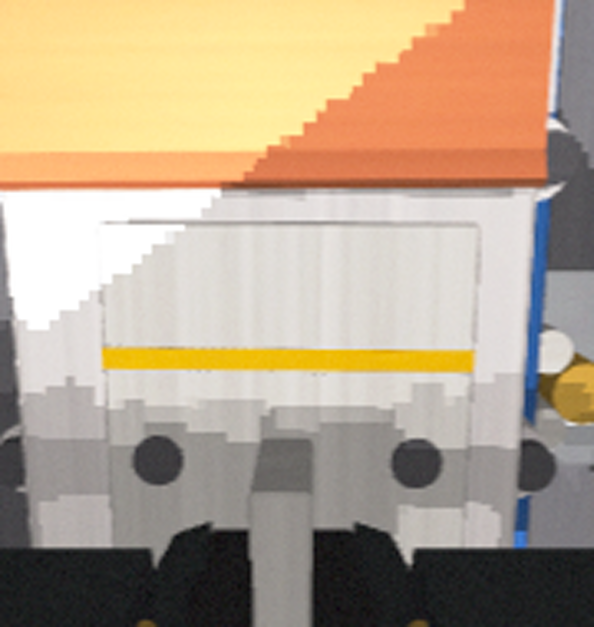

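```bash
cat > lat.py <<'E'
from h import *
def edges(s):
    g=cv2.GaussianBlur(cv2.cvtColor(s['frame'],cv2.COLOR_RGB2GRAY),(3,3),0)
    hsv=cv2.cvtColor(s['frame'],cv2.COLOR_RGB2HSV);P=cloud(s)
    y=cv2.inRange(hsv,(18,180,120),(32,255,255));y[:,:185]=0;y[:,330:]=0;y[:120]=0;y[215:]=0
    ys,xs=np.where(y>0)
    L=np.array([[c,ys[xs==c].mean()] for c in np.unique(xs) if (xs==c).sum()>=3])
    W=onplane(s,L,.074);k=np.polyfit(W[:,0],W[:,1],1)
    a,b=onplane(s,[[xs.min(),np.median(ys)],[xs.max()+1,np.median(ys)]],.074)
    print('yellow ends',a.round(4),b.round(4),'mid',((a+b)/2).round(4),'len',np.linalg.norm(a-b).round(4),'angle deg',np.degrees(np.arctan(k[0])).round(2))
    # casting edges: depth ~ .07 rows
    C=[]
    for row in range(125,170,5):
        ok=np.abs(P[row,:,2]-.071)<.007;ok[:165]=0;ok[350:]=0
        x=np.where(ok)[0]
        if len(x)>60:
            A=onplane(s,[[x.min(),row],[x.max()+1,row]],.07);C.append(np.r_[A.mean(0)[:2],np.linalg.norm(A[0]-A[1])])
    C=np.array(C);print('casting mid',C.round(4).tolist())
    cu=cv2.inRange(hsv,(3,90,80),(17,255,255));cu[:,:165]=0;cu[:,345:]=0
    E=[]
    for c in range(205,320,10):
        q=np.where(cu[:190,c]>0)[0]
        if len(q):E.append([c,q.max()+1])
    E=np.array(E);We=onplane(s,E,.082);kk=np.polyfit(We[:,0],We[:,1],1);print('cu edge rows',E[:,1].tolist(),'y at x=.6',np.polyval(kk,.6).round(4),'angle',np.degrees(np.arctan(kk[0])).round(2),'yellow y at .6',np.polyval(k,.6).round(4))
if __name__=='__main__': edges(snap('wrist'))
E
python3 lat.py
```

```text
yellow ends [0.569  0.1017 0.074 ] [0.639  0.1038 0.074 ] mid [0.604  0.1027 0.074 ] len 0.07 angle deg 1.4
casting mid [[0.5999, 0.1293, 0.0996], [0.5999, 0.1263, 0.0988], [0.6, 0.1233, 0.0993], [0.6004, 0.1202, 0.0991], [0.6001, 0.1171, 0.099], [0.6001, 0.114, 0.0994], [0.6005, 0.1109, 0.0993], [0.6003, 0.1077, 0.0991], [0.6006, 0.1045, 0.0989]]
cu edge rows [117, 117, 117, 117, 117, 117, 117, 117, 117, 117, 117, 117] y at x=.6 0.134 angle 1.2 yellow y at .6 0.1029
```

Request:
play_rows:
  targets:
    - {"jaw": 1, "dx": 0.004, "dy": -0.002, "dz": 0.0005, "yaw": 0}
    - {"jaw": 1, "dx": 0.005, "dy": -0.002, "dz": 0.0008, "yaw": 0}
    - {"jaw": 1, "dx": 0.005, "dy": -0.002, "dz": 0.0008, "yaw": 0}
    - {"jaw": 1, "dx": 0.005, "dy": -0.001, "dz": 0.0008, "yaw": 0}
    - {"jaw": 1, "dx": 0.003, "dy": 0, "dz": 0.001, "yaw": 0}

```text
clock: 23.3
tool_pos: [0.6038, 0.074, 0.0622]
eef_rot: [0.704, 0.709, -0.022, -0.001]
contact_force: [-4.4, -6.9, 14.9]
opening: 0.107
```

```bash
python3 go.py .600 .1005 .0607 91.5; python3 lat.py; python3 -c "
from h import *
s=snap('wrist','w24.png');f=cv2.cvtColor(s['frame'],cv2.COLOR_RGB2BGR)
cv2.imwrite('pics/w24c.png',cv2.resize(f[60:250,170:350],None,fx=3.3,fy=3.3,interpolation=2))"
```

```text
t 23.3 pos [0.6038 0.074  0.0622] az 90.44 tilt [-0.0327 -0.0301 -0.999 ] q [ 0.02  0.9  -0.41  1.68  0.53  0.72 -0.67] F [-4.4 -6.9 14.9] M [-1.11  0.63  0.05] op 0.107
tool d [ 0.0266 -0.0035  0.0008]
yaw needed -0.018458043848982718
yellow ends [0.5681 0.1088 0.074 ] [0.638  0.1098 0.074 ] mid [0.603  0.1093 0.074 ] len 0.0699 angle deg 0.77
casting mid [[0.5997, 0.1322, 0.0991], [0.5997, 0.1292, 0.0996], [0.6001, 0.1261, 0.0995], [0.5998, 0.123, 0.0994], [0.6001, 0.1199, 0.0993], [0.6004, 0.1168, 0.0991], [0.6001, 0.1136, 0.099], [0.6005, 0.1104, 0.0989]]
cu edge rows [129, 129, 129, 129, 128, 128, 128, 128, 128, 128, 128, 127] y at x=.6 0.1339 angle 1.36 yellow y at .6 0.1089
```

View pics/w24c.png

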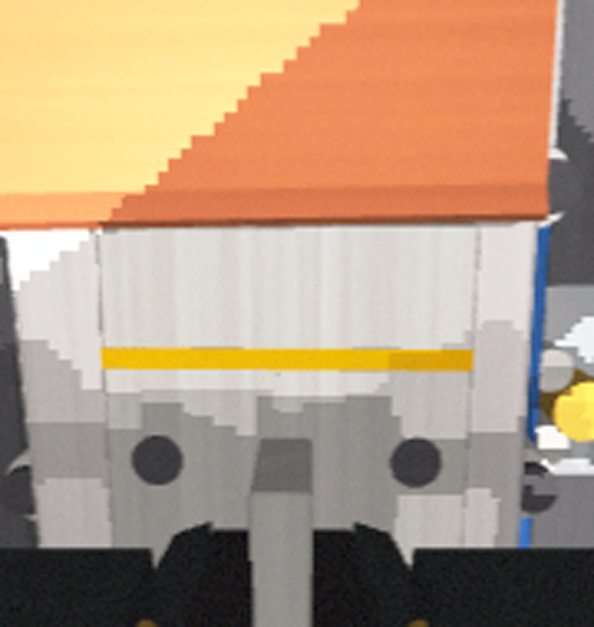

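Request:
play_rows:
  targets:
    - {"jaw": 1, "dx": 0.003, "dy": -0.002, "dz": -0.0015, "yaw": -0.008}
    - {"jaw": 1, "dx": 0.008, "dy": -0.003, "dz": -0.0003, "yaw": -0.008}
    - {"jaw": 1, "dx": 0.008, "dy": -0.002, "dz": 0, "yaw": -0.004}
    - {"jaw": 1, "dx": 0.004, "dy": 0, "dz": 0, "yaw": 0}
    - {"jaw": 1, "dx": 0.0, "dy": 0, "dz": 0, "yaw": 0}

```text
clock: 23.9
tool_pos: [0.5975, 0.096, 0.0638]
eef_rot: [0.697, 0.716, -0.023, 0.001]
contact_force: [0.6, -3.2, 6.2]
opening: 0.105
```

```bash
python3 go.py .600 .1005 .0607 91.5; python3 lat.py; python3 -c "
from h import *
s=snap('wrist','w25.png');f=cv2.cvtColor(s['frame'],cv2.COLOR_RGB2BGR)
cv2.imwrite('pics/w25c.png',cv2.resize(f[60:250,170:350],None,fx=3.3,fy=3.3,interpolation=2))"
```

```text
t 23.9 pos [0.5975 0.096  0.0638] az 91.55 tilt [-0.0303 -0.0353 -0.9989] q [-0.03  0.89 -0.41  1.69  0.53  0.72 -0.7 ] F [ 0.6 -3.2  6.2] M [-0.81 -0.36 -0.05] op 0.105
tool d [0.0046 0.0027 0.0028]
yaw needed 0.0009301966523687373
yellow ends [0.5608 0.1293 0.074 ] [0.6314 0.1316 0.074 ] mid [0.5961 0.1304 0.074 ] len 0.0706 angle deg 1.18
casting mid []
cu edge rows [166, 166, 166, 166, 166, 166, 166, 166, 167, 167, 167, 167] y at x=.6 0.1339 angle 1.22 yellow y at .6 0.1306
```

View pics/w25c.png

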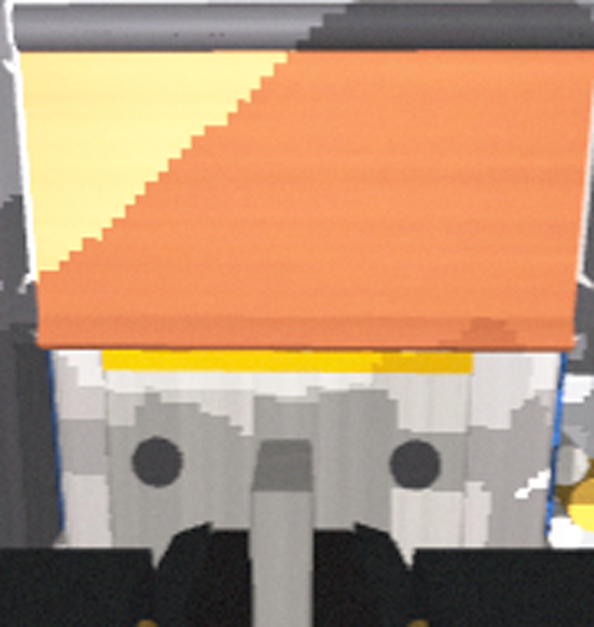

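Request:
play_rows:
  targets:
    - {"jaw": 1, "dx": 0.002, "dy": 0.002, "dz": -0.0003, "yaw": -0.004}
    - {"jaw": 1, "dx": 0.002, "dy": 0.002, "dz": 0, "yaw": 0}
    - {"jaw": 1, "dx": 0, "dy": 0.0005, "dz": 0, "yaw": 0}
    - {"jaw": 1, "dx": 0.0, "dy": 0, "dz": 0, "yaw": 0}
    - {"jaw": 1, "dx": 0.0, "dy": 0, "dz": 0.001, "yaw": 0}

```text
clock: 24.5
tool_pos: [0.5987, 0.0979, 0.0636]
eef_rot: [0.696, 0.718, -0.029, 0.002]
contact_force: [-1.6, -5.4, 11.6]
opening: 0.106
```

```bash
python3 go.py .600 .099 .0607 91.5; python3 lat.py; python3 -c "
from h import *
s=snap('wrist','w26.png');f=cv2.cvtColor(s['frame'],cv2.COLOR_RGB2BGR)
cv2.imwrite('pics/w26c.png',cv2.resize(f[60:250,170:350],None,fx=3.3,fy=3.3,interpolation=2))
P=cloud(s)
for y in(80,100,120,140,155):print(y,[P[y,x,2].round(4) for x in(190,220,255,290,330)])"
```

```text
t 24.5 pos [0.5987 0.0979 0.0636] az 91.8 tilt [-0.0368 -0.0444 -0.9983] q [-0.03  0.9  -0.41  1.67  0.53  0.74 -0.7 ] F [-1.6 -5.4 11.6] M [-0.97 -0.01 -0.02] op 0.106
tool d [0.0012 0.0015 0.0028]
yaw needed 0.005233549227973687
yellow ends [0.5619 0.1305 0.074 ] [0.6323 0.1332 0.074 ] mid [0.5971 0.1319 0.074 ] len 0.0705 angle deg 1.7
casting mid []
cu edge rows [169, 169, 169, 169, 170, 170, 170, 170, 170, 170, 170, 170] y at x=.6 0.134 angle 1.56 yellow y at .6 0.1317
80 [np.float64(0.082), np.float64(0.0817), np.float64(0.0821), np.float64(0.0813), np.float64(0.0807)]
100 [np.float64(0.0819), np.float64(0.081), np.float64(0.0827), np.float64(0.0815), np.float64(0.0828)]
120 [np.float64(0.0815), np.float64(0.0814), np.float64(0.0819), np.float64(0.0822), np.float64(0.082)]
140 [np.float64(0.0821), np.float64(0.0807), np.float64(0.0817), np.float64(0.0814), np.float64(0.0815)]
155 [np.float64(0.081), np.float64(0.0819), np.float64(0.0821), np.float64(0.0813), np.float64(0.0824)]
```

View pics/w26c.png

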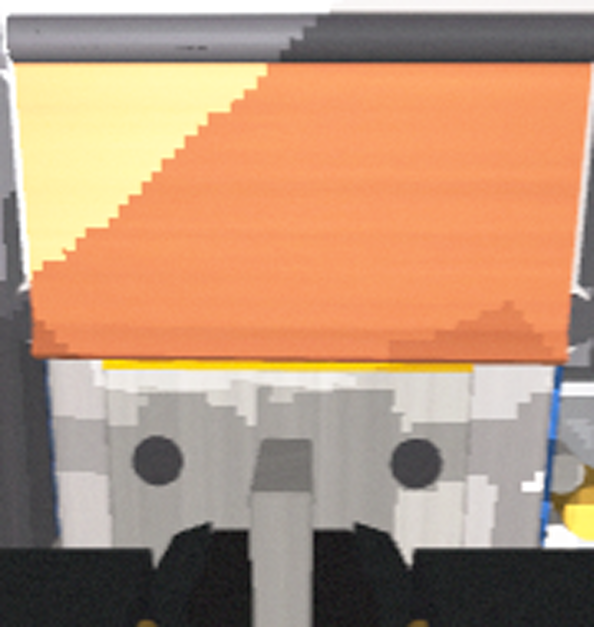

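Request:
play_rows:
  targets:
    - {"jaw": 1, "dx": 0.001, "dy": 0.002, "dz": -0.0012, "yaw": 0.003}
    - {"jaw": 1, "dx": 0.001, "dy": 0.004, "dz": -0.0004, "yaw": 0}
    - {"jaw": 1, "dx": 0.001, "dy": 0.003, "dz": 0, "yaw": 0}
    - {"jaw": 1, "dx": 0.0, "dy": 0, "dz": 0, "yaw": 0}
    - {"jaw": 1, "dx": 0.0, "dy": 0, "dz": 0.0005, "yaw": 0}

```text
clock: 25.1
tool_pos: [0.6027, 0.1012, 0.0643]
eef_rot: [0.696, 0.717, -0.035, 0.001]
contact_force: [-2.5, -4.8, 11.1]
opening: 0.107
```

```bash
python3 go.py .600 .099 .0607 91.5; python3 lat.py; python3 -c "
from h import *
s=snap('wrist','w27.png');f=cv2.cvtColor(s['frame'],cv2.COLOR_RGB2BGR)
cv2.imwrite('pics/w27c.png',cv2.resize(f[60:250,170:350],None,fx=3.3,fy=3.3,interpolation=2))
P=cloud(s)
for y in(180,190,200,210):print(y,[P[y,x,2].round(4) for x in(190,196,210,230,270,290,310,320,326)])"
```

```text
t 25.1 pos [0.6027 0.1012 0.0643] az 91.82 tilt [-0.0471 -0.0506 -0.9976] q [-0.04  0.9  -0.41  1.65  0.52  0.77 -0.69] F [-2.5 -4.8 11.1] M [-0.79  0.23  0.04] op 0.107
tool d [-0.0019 -0.0026  0.0038]
yaw needed 0.005627136475536775
180 [np.float64(0.0714), np.float64(0.0714), np.float64(0.0772), np.float64(0.0778), np.float64(0.0768), np.float64(0.076), np.float64(0.0755), np.float64(0.0708), np.float64(0.0697)]
190 [np.float64(0.0699), np.float64(0.0713), np.float64(0.0765), np.float64(0.076), np.float64(0.0771), np.float64(0.0759), np.float64(0.0769), np.float64(0.0718), np.float64(0.071)]
200 [np.float64(0.0702), np.float64(0.07), np.float64(0.0786), np.float64(0.0775), np.float64(0.0761), np.float64(0.0774), np.float64(0.0767), np.float64(0.07), np.float64(0.0696)]
210 [np.float64(0.0698), np.float64(0.0713), np.float64(0.0776), np.float64(0.0785), np.float64(0.0779), np.float64(0.0778), np.float64(0.0761), np.float64(0.0707), np.float64(0.0703)]Traceback (most recent call last):
  File "lat.py", line 25, in <module>
    if __name__=='__main__': edges(snap('wrist'))
          
[... 283 characters left out ...]
nts(np.array(px,float).reshape(-1,1,2),np.array(s['mtx']),np.array(s['dist_coeffs'])).reshape(-1,2)
      ~~~~~~~~~~~~~~~~~~~^^^^^^^^^^^^^^^^^^^^^^^^^^^^^^^^^^^^^^^^^^^^^^^^^^^^^^^^^^^^^^^^^^^^^^^^^^^^^^^^^^
cv2.error: OpenCV(4.12.0) /io/opencv/modules/calib3d/src/undistort.dispatch.cpp:347: error: (-215:Assertion failed) CV_IS_MAT(_src) && CV_IS_MAT(_dst) && (_src->rows == 1 || _src->cols == 1) && (_dst->rows == 1 || _dst->cols == 1) && _src->cols + _src->rows - 1 == _dst->rows + _dst->cols - 1 && (CV_MAT_TYPE(_src->type) == CV_32FC2 || CV_MAT_TYPE(_src->type) == CV_64FC2) && (CV_MAT_TYPE(_dst->type) == CV_32FC2 || CV_MAT_TYPE(_dst->type) == CV_64FC2) in function 'cvUndistortPointsInternal'
```

View pics/w27c.png

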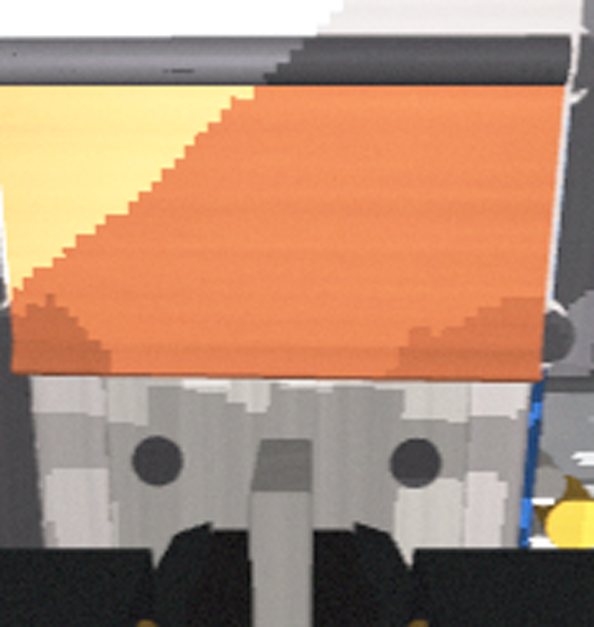

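Request:
play_rows:
  targets:
    - {"jaw": 1, "dx": -0.001, "dy": 0, "dz": -0.0012, "yaw": 0.003}
    - {"jaw": 1, "dx": -0.003, "dy": -0.0015, "dz": -0.0004, "yaw": 0.003}
    - {"jaw": 1, "dx": -0.003, "dy": -0.0015, "dz": 0, "yaw": 0}
    - {"jaw": 1, "dx": 0.0, "dy": 0, "dz": 0, "yaw": 0}
    - {"jaw": 1, "dx": 0.0, "dy": 0, "dz": 0.0, "yaw": 0}

```text
clock: 25.7
tool_pos: [0.5992, 0.0986, 0.0647]
eef_rot: [0.697, 0.717, -0.033, -0.001]
contact_force: [-0.8, -0.6, 2.8]
opening: 0.107
```

```bash
python3 go.py .602 .099 .0607 91.5; python3 lat.py; python3 -c "
from h import *
s=snap('wrist','w28.png');f=cv2.cvtColor(s['frame'],cv2.COLOR_RGB2BGR)
cv2.imwrite('pics/w28c.png',cv2.resize(f[60:250,170:350],None,fx=3.3,fy=3.3,interpolation=2))
P=cloud(s)
for y in(170,180,190,200,210):print(y,[P[y,x,2].round(4) for x in(190,196,210,230,270,290,310,320,326)])"
```

```text
t 25.7 pos [0.5992 0.0986 0.0647] az 91.68 tilt [-0.0482 -0.0455 -0.9978] q [-0.03  0.9  -0.42  1.66  0.52  0.76 -0.69] F [-0.8 -0.6  2.8] M [-0.13 -0.19  0.  ] op 0.107
tool d [0.0005 0.003  0.0039]
yaw needed 0.003079141265463129
170 [np.float64(0.0706), np.float64(0.0708), np.float64(0.077), np.float64(0.0782), np.float64(0.0829), np.float64(0.0829), np.float64(0.0832), np.float64(0.0833), np.float64(0.084)]
180 [np.float64(0.0714), np.float64(0.0698), np.float64(0.0787), np.float64(0.0779), np.float64(0.0763), np.float64(0.0761), np.float64(0.0769), np.float64(0.0708), np.float64(0.0708)]
190 [np.float64(0.0708), np.float64(0.0705), np.float64(0.0779), np.float64(0.0779), np.float64(0.077), np.float64(0.0773), np.float64(0.0771), np.float64(0.0707), np.float64(0.0711)]
200 [np.float64(0.0692), np.float64(0.0704), np.float64(0.0785), np.float64(0.0781), np.float64(0.0777), np.float64(0.0773), np.float64(0.0777), np.float64(0.0696), np.float64(0.0698)]
210 [np.float64(0.0707), np.float64(0.0712), np.float64(0.0788), np.float64(0.0788), np.float64(0.0776), np.float64(0.0775), np.flo
[... 468 characters left out ...]
nts(np.array(px,float).reshape(-1,1,2),np.array(s['mtx']),np.array(s['dist_coeffs'])).reshape(-1,2)
      ~~~~~~~~~~~~~~~~~~~^^^^^^^^^^^^^^^^^^^^^^^^^^^^^^^^^^^^^^^^^^^^^^^^^^^^^^^^^^^^^^^^^^^^^^^^^^^^^^^^^^
cv2.error: OpenCV(4.12.0) /io/opencv/modules/calib3d/src/undistort.dispatch.cpp:347: error: (-215:Assertion failed) CV_IS_MAT(_src) && CV_IS_MAT(_dst) && (_src->rows == 1 || _src->cols == 1) && (_dst->rows == 1 || _dst->cols == 1) && _src->cols + _src->rows - 1 == _dst->rows + _dst->cols - 1 && (CV_MAT_TYPE(_src->type) == CV_32FC2 || CV_MAT_TYPE(_src->type) == CV_64FC2) && (CV_MAT_TYPE(_dst->type) == CV_32FC2 || CV_MAT_TYPE(_dst->type) == CV_64FC2) in function 'cvUndistortPointsInternal'
```

View pics/w28c.png

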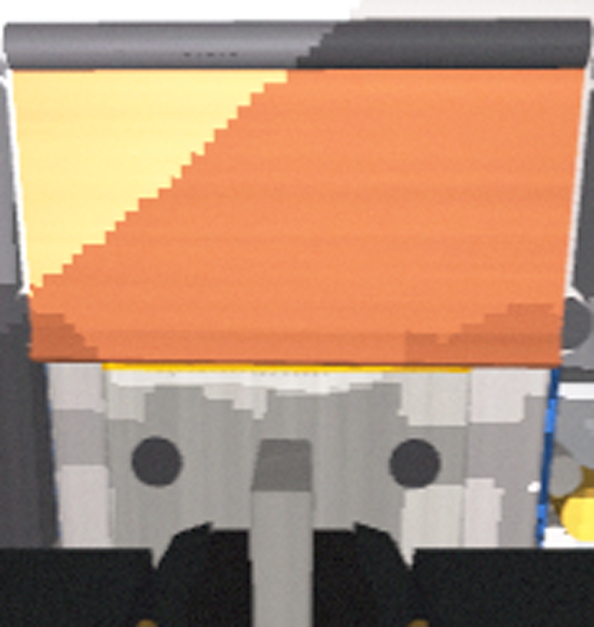

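Request:
play_rows:
  targets:
    - {"jaw": 1, "dx": 0, "dy": 0.0015, "dz": 0, "yaw": 0}
    - {"jaw": 1, "dx": 0.0, "dy": 0.001, "dz": 0, "yaw": 0.002}
    - {"jaw": 1, "dx": 0.0, "dy": 0, "dz": 0.001, "yaw": 0}
    - {"jaw": 1, "dx": 0.0, "dy": 0, "dz": 0.0015, "yaw": 0}
    - {"jaw": 1, "dx": 0.0, "dy": 0, "dz": 0.002, "yaw": 0}

```text
clock: 26.3
tool_pos: [0.5992, 0.0976, 0.0632]
eef_rot: [0.697, 0.716, -0.036, -0.002]
contact_force: [-4.7, -3.1, 15.6]
opening: 0.106
```

```bash
python3 go.py .602 .099 .0607 91.5; python3 -c "
from h import *
s=snap('wrist','w29.png');f=cv2.cvtColor(s['frame'],cv2.COLOR_RGB2BGR)
cv2.imwrite('pics/w29c.png',cv2.resize(f[60:250,170:350],None,fx=3.3,fy=3.3,interpolation=2))
P=cloud(s)
for y in(180,190,200,210):print(y,[np.median(P[y-3:y+4,x-2:x+3,2]).round(4) for x in(196,210,230,280,300,310,320)])
s=snap('scene');f=cv2.cvtColor(s['frame'],cv2.COLOR_RGB2BGR)
cv2.imwrite('pics/s29.png',cv2.resize(f[170:270,180:330],None,fx=5,fy=5,interpolation=2))"
```

```text
t 26.3 pos [0.5992 0.0976 0.0632] az 91.63 tilt [-0.0522 -0.0489 -0.9974] q [-0.03  0.9  -0.41  1.65  0.52  0.77 -0.69] F [-4.7 -3.1 15.6] M [-0.33  0.7   0.08] op 0.106
tool d [0.0014 0.0029 0.0023]
yaw needed 0.0022177520784019055
180 [np.float64(0.0705), np.float64(0.0767), np.float64(0.0763), np.float64(0.076), np.float64(0.0758), np.float64(0.0755), np.float64(0.0707)]
190 [np.float64(0.0703), np.float64(0.0769), np.float64(0.0767), np.float64(0.0762), np.float64(0.0758), np.float64(0.0756), np.float64(0.0707)]
200 [np.float64(0.0705), np.float64(0.0775), np.float64(0.0769), np.float64(0.0763), np.float64(0.0765), np.float64(0.0758), np.float64(0.0704)]
210 [np.float64(0.0706), np.float64(0.0776), np.float64(0.0771), np.float64(0.0765), np.float64(0.0763), np.float64(0.076), np.float64(0.0707)]
```

View pics/w29c.png

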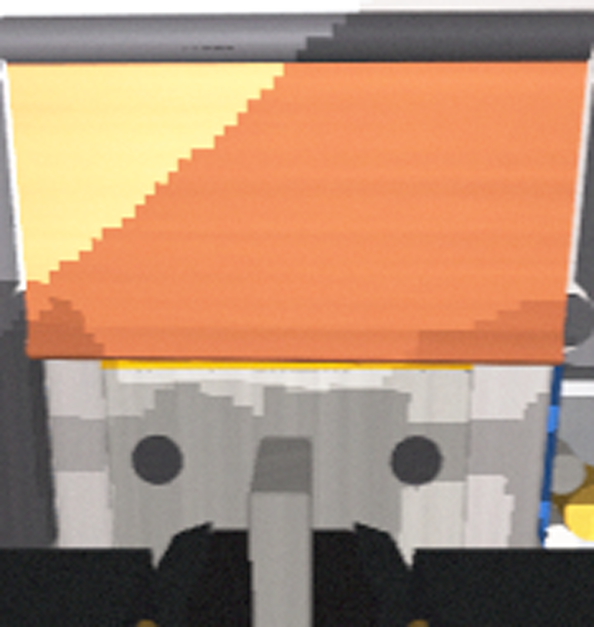

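View pics/s29.png

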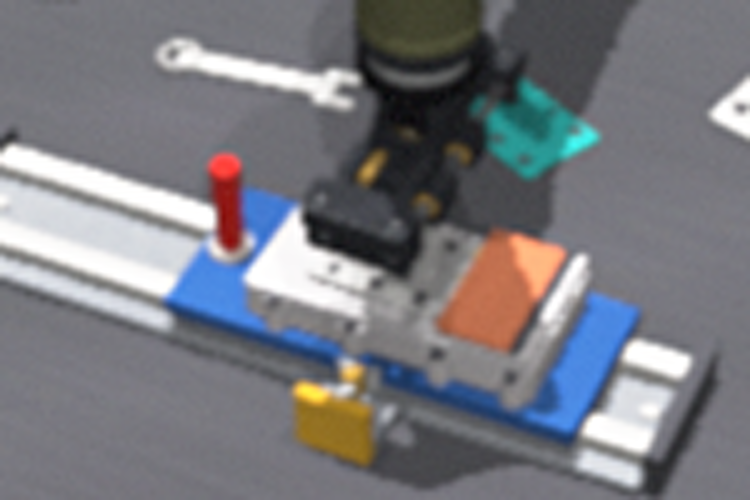

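Request:
play_rows:
  targets:
    - {"jaw": 1, "dx": 0, "dy": 0, "dz": 0.003, "yaw": 0}
    - {"jaw": 1, "dx": -0.004, "dy": -0.003, "dz": 0.003, "yaw": 0}
    - {"jaw": 1, "dx": -0.005, "dy": -0.003, "dz": 0.003, "yaw": 0}
    - {"jaw": 1, "dx": -0.005, "dy": -0.003, "dz": 0.003, "yaw": 0}
    - {"jaw": 1, "dx": -0.005, "dy": -0.003, "dz": 0.003, "yaw": 0}

```text
clock: 26.9
tool_pos: [0.5999, 0.0971, 0.0606]
eef_rot: [0.695, 0.719, -0.014, -0.001]
contact_force: [0.7, 4.3, 10.8]
opening: 0.106
```

```bash
cat > flat.py <<'E'
from h import *
import sys
s=snap('wrist',sys.argv[1]+'.png');f=cv2.cvtColor(s['frame'],cv2.COLOR_RGB2BGR)
cv2.imwrite('pics/'+sys.argv[1]+'c.png',cv2.resize(f[60:250,170:350],None,fx=3.3,fy=3.3,interpolation=2))
P=cloud(s)
for y in(180,190,200,210):print(y,[np.median(P[y-3:y+4,x-2:x+3,2]).round(4) for x in(196,210,230,280,300,310,320)])
m=np.zeros(P.shape[:2],bool);m[178:216,205:236]=1;m[178:216,276:311]=1
W=P[m];W=W[(W[:,2]>.0725)&(W[:,2]<.081)];c=np.linalg.lstsq(np.c_[W[:,0]-.6,W[:,1]-.099,np.ones(len(W))],W[:,2],rcond=None)[0];print('plate slope x,y and z at (0.6,.099)',c.round(4),len(W))
E
python3 go.py .602 .099 .0607 91.5; python3 flat.py w30
```

```text
t 26.9 pos [0.5999 0.0971 0.0606] az 91.97 tilt [-0.0209 -0.0192 -0.9996] q [-0.01  0.89 -0.42  1.7   0.54  0.7  -0.69] F [ 0.7  4.3 10.8] M [ 1.2  -0.3  -0.04] op 0.106
tool d [ 0.0018  0.0022 -0.0002]
yaw needed 0.00817818122960244
180 [np.float64(0.0707), np.float64(0.0745), np.float64(0.0747), np.float64(0.0745), np.float64(0.0747), np.float64(0.0746), np.float64(0.0705)]
190 [np.float64(0.0705), np.float64(0.0746), np.float64(0.0747), np.float64(0.0749), np.float64(0.0747), np.float64(0.0744), np.float64(0.0705)]
200 [np.float64(0.0706), np.float64(0.075), np.float64(0.0745), np.float64(0.0749), np.float64(0.0752), np.float64(0.0744), np.float64(0.0706)]
210 [np.float64(0.0707), np.float64(0.0748), np.float64(0.0748), np.float64(0.0748), np.float64(0.0748), np.float64(0.0746), np.float64(0.0701)]
plate slope x,y and z at (0.6,.099) [ 0.0007 -0.0046  0.0748] 2497
```

View pics/w30c.png

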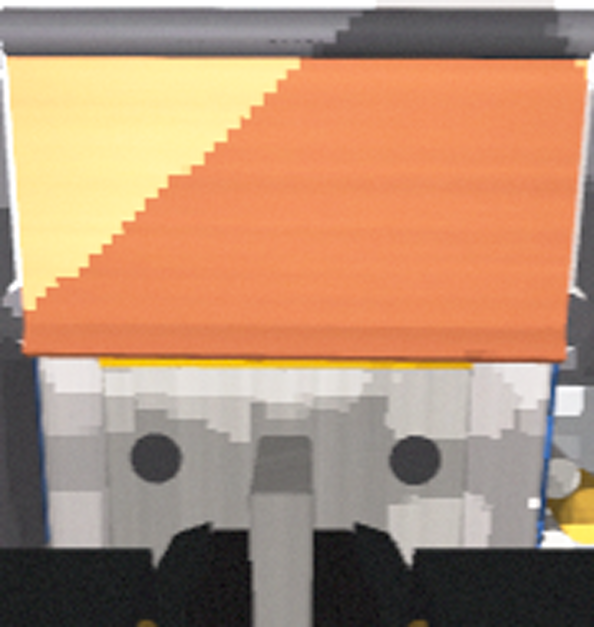

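```bash
cat > fin.py <<'E'
from h import *
s=snap('wrist');P=cloud(s);g=s['z_map'];res=[]
hsv=cv2.cvtColor(s['frame'],cv2.COLOR_RGB2HSV)
for row in range(176,214,3):
    z=np.median(P[row-1:row+2,:,2],0)
    cas=np.where((np.abs(z-.0705)<.008))[0];cas=cas[(cas>170)&(cas<345)]
    st=np.where((z>.0726)&(z<.079))[0];st=st[(st>190)&(st<322)]
    A=onplane(s,[[cas.min(),row],[cas.max()+1,row]],.07);B=onplane(s,[[st.min(),row],[st.max()+1,row]],.0742)
    res.append(np.r_[B[:,0].mean()-A[:,0].mean(),np.linalg.norm(A[0]-A[1]),np.linalg.norm(B[0]-B[1]),B.mean(0)[:2]])
res=np.array(res);print(res.round(4));print('median lateral offset (strip-casting x)',np.median(res[:,0]).round(4))
y=cv2.inRange(hsv,(18,150,120),(32,255,255));y[:,:185]=0;y[:,330:]=0;y[:150]=0;y[200:]=0
ys,xs=np.where(y>0)
if len(xs):
    bot=np.array([[c,ys[xs==c].max()+1] for c in np.unique(xs)]);W=onplane(s,bot,.074);k=np.polyfit(W[:,0],W[:,1],1);print('yellow rear edge y at .6',np.polyval(k,.6).round(4),np.degrees(np.arctan(k[0])).round(2))
E
python3 fin.py
python3 - <<'E'
# yellow line thickness from earlier full view
from h import *
s=np.load('w20.npy',allow_pickle=True).item();P=cloud(s)
hsv=cv2.cvtColor(s['frame'],cv2.COLOR_RGB2HSV);y=cv2.inRange(hsv,(18,150,120),(32,255,255))
for c in(215,235,255,285,300):
    q=np.where(y[140:200,c]>0)[0]+140
    fe=[r for r in range(120,140)]
    A=onplane(s,[[c,q.min()],[c,q.max()+1]],P[q[1],c,2]);print(c,q.min(),q.max(),A[:,1].round(4),P[q[1],c].round(4))
E
```

```text
[[-0.0014  0.0992  0.0699  0.5983  0.1273]
 [-0.0014  0.0995  0.0701  0.5984  0.1254]
 [-0.0018  0.0991  0.0703  0.5984  0.1235]
 [-0.0014  0.0988  0.0693  0.5985  0.1215]
 [-0.0015  0.0991  0.0695  0.5986  0.1196]
 [-0.0015  0.0994  0.0697  0.5986  0.1176]
 [-0.0015  0.0997  0.0699  0.5987  0.1156]
 [-0.0015  0.0988  0.0702  0.5988  0.1136]
 [-0.0015  0.0991  0.0704  0.5989  0.1116]
 [-0.0015  0.0994  0.0693  0.5989  0.1096]
 [-0.0015  0.0997  0.0695  0.599   0.1076]
 [-0.0012  0.0994  0.0698  0.5991  0.1055]
 [-0.0015  0.099   0.07    0.5992  0.1035]]
median lateral offset (strip-casting x) -0.0015
yellow rear edge y at .6 0.1304 1.69
215 166 172 [0.09   0.0856] [0.5721 0.0894 0.1218]
235 166 172 [0.0903 0.0859] [0.5845 0.0897 0.1215]
255 166 172 [0.0904 0.086 ] [0.5968 0.0898 0.1197]
285 167 172 [0.0904 0.0866] [0.6154 0.0898 0.1197]
300 167 172 [0.0906 0.0869] [0.6246 0.09   0.1192]
```

Request:
play_rows:
  targets:
    - {"jaw": 1, "dx": 0.001, "dy": 0, "dz": -0.0008, "yaw": 0.004}
    - {"jaw": 1, "dx": 0.002, "dy": 0.0015, "dz": 0, "yaw": 0.003}
    - {"jaw": 1, "dx": 0.002, "dy": 0.0015, "dz": 0, "yaw": 0}
    - {"jaw": 1, "dx": 0, "dy": 0, "dz": 0.001, "yaw": 0}
    - {"jaw": 1, "dx": 0, "dy": 0, "dz": 0.002, "yaw": 0}

```text
clock: 27.5
tool_pos: [0.6025, 0.1007, 0.0604]
eef_rot: [0.698, 0.716, -0.016, 0.0]
contact_force: [-5.3, -5.3, 17.9]
opening: 0.11
```

```bash
python3 go.py .602 .099 .0607 91.5; python3 flat.py w31; python3 fin.py | tail -2
```

```text
t 27.5 pos [0.6025 0.1007 0.0604] az 91.49 tilt [-0.0219 -0.0229 -0.9995] q [-0.02  0.9  -0.41  1.68  0.53  0.71 -0.7 ] F [-5.3 -5.3 17.9] M [-0.58  1.01 -0.03] op 0.11
tool d [-0.0017 -0.0005 -0.0002]
yaw needed -0.00019693194329856338
180 [np.float64(0.0706), np.float64(0.0744), np.float64(0.0747), np.float64(0.0746), np.float64(0.0744), np.float64(0.0746), np.float64(0.0705)]
190 [np.float64(0.0707), np.float64(0.0747), np.float64(0.0746), np.float64(0.0745), np.float64(0.0746), np.float64(0.0741), np.float64(0.0705)]
200 [np.float64(0.0702), np.float64(0.0747), np.float64(0.0747), np.float64(0.0746), np.float64(0.0752), np.float64(0.0742), np.float64(0.0704)]
210 [np.float64(0.0705), np.float64(0.0744), np.float64(0.0745), np.float64(0.0745), np.float64(0.0745), np.float64(0.0742), np.float64(0.0707)]
plate slope x,y and z at (0.6,.099) [ 0.0003 -0.0038  0.0747] 2492
 [0.0012 0.0991 0.07   0.6019 0.1073]]
median lateral offset (strip-casting x) 0.0015
```

View pics/w31c.png

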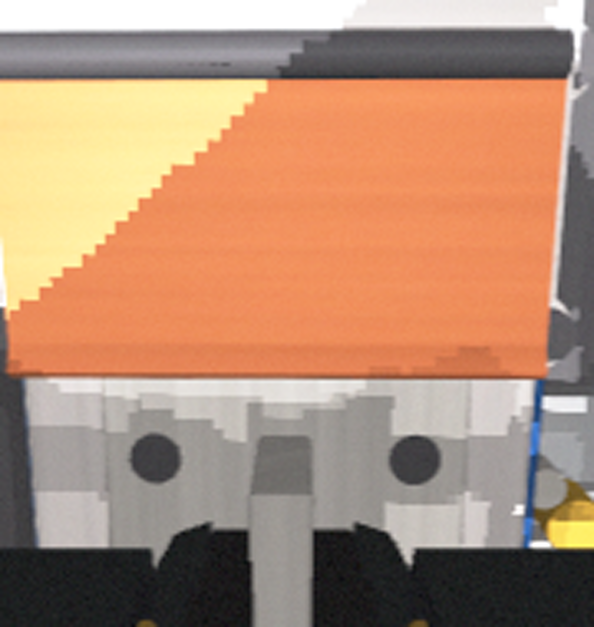

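Request:
play_rows:
  targets:
    - {"jaw": 1, "dx": -0.001, "dy": 0, "dz": -0.0008, "yaw": 0}
    - {"jaw": 1, "dx": -0.002, "dy": -0.001, "dz": 0, "yaw": 0}
    - {"jaw": 1, "dx": -0.0015, "dy": -0.0008, "dz": 0, "yaw": 0}
    - {"jaw": 1, "dx": 0, "dy": 0, "dz": 0.001, "yaw": 0}
    - {"jaw": 1, "dx": 0, "dy": 0, "dz": 0.002, "yaw": 0}

```text
clock: 28.1
tool_pos: [0.6026, 0.1008, 0.0603]
eef_rot: [0.697, 0.717, -0.012, -0.001]
contact_force: [-8.2, -2.1, 28.9]
opening: 0.105
```

```bash
python3 go.py .602 .099 .0607 91.5; python3 flat.py w32; python3 fin.py | tail -2
```

```text
t 28.1 pos [0.6026 0.1008 0.0603] az 91.59 tilt [-0.017  -0.0158 -0.9997] q [-0.02  0.9  -0.42  1.69  0.53  0.69 -0.7 ] F [-8.2 -2.1 28.9] M [-0.21  1.58 -0.01] op 0.105
tool d [-0.0018 -0.0007 -0.0004]
yaw needed 0.001560344063671699
180 [np.float64(0.0706), np.float64(0.0748), np.float64(0.0742), np.float64(0.0745), np.float64(0.0745), np.float64(0.0743), np.float64(0.0707)]
190 [np.float64(0.0709), np.float64(0.0746), np.float64(0.0743), np.float64(0.0747), np.float64(0.0746), np.float64(0.0745), np.float64(0.0707)]
200 [np.float64(0.0706), np.float64(0.0748), np.float64(0.0747), np.float64(0.0748), np.float64(0.0747), np.float64(0.0738), np.float64(0.0707)]
210 [np.float64(0.0707), np.float64(0.0745), np.float64(0.0746), np.float64(0.0745), np.float64(0.0745), np.float64(0.0736), np.float64(0.0706)]
plate slope x,y and z at (0.6,.099) [-0.0002 -0.0007  0.0746] 2492
 [0.0014 0.0997 0.07   0.602  0.1074]]
median lateral offset (strip-casting x) 0.0011
```

View pics/w32c.png

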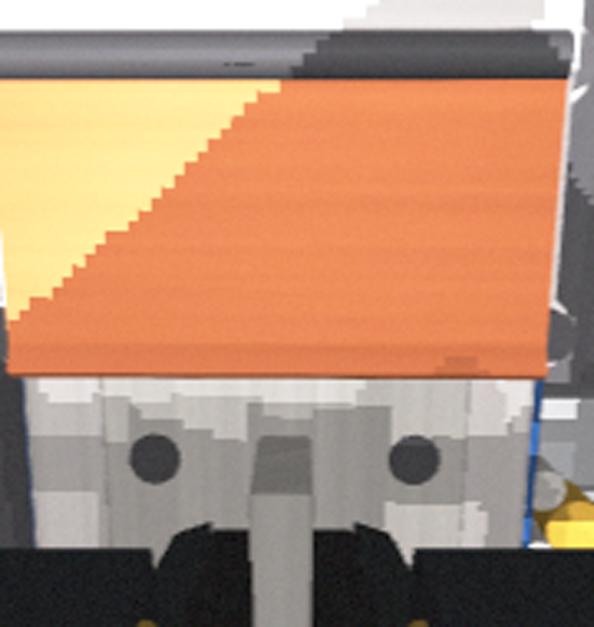

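Request:
play_rows:
  targets:
    - {"jaw": 1, "dx": -0.001, "dy": 0, "dz": -0.0012, "yaw": 0}
    - {"jaw": 1, "dx": -0.0025, "dy": -0.001, "dz": -0.0005, "yaw": 0}
    - {"jaw": 1, "dx": -0.0025, "dy": -0.0008, "dz": 0, "yaw": 0}
    - {"jaw": 1, "dx": 0, "dy": 0, "dz": 0, "yaw": 0}
    - {"jaw": 1, "dx": 0, "dy": 0, "dz": 0.001, "yaw": 0}

```text
clock: 28.7
tool_pos: [0.6019, 0.098, 0.0615]
eef_rot: [0.697, 0.717, -0.009, -0.001]
contact_force: [1.2, 1.1, 3.6]
opening: 0.107
```

```bash
python3 go.py .602 .099 .0607 91.5; python3 flat.py w33; python3 fin.py | tail -2
```

```text
t 28.7 pos [0.6019 0.098  0.0615] az 91.68 tilt [-0.0142 -0.0104 -0.9998] q [-0.01  0.89 -0.42  1.7   0.54  0.69 -0.69] F [1.2 1.1 3.6] M [ 0.15 -0.22  0.  ] op 0.107
tool d [0.001  0.0002 0.0007]
yaw needed 0.003166803906705078
180 [np.float64(0.0705), np.float64(0.0751), np.float64(0.0751), np.float64(0.075), np.float64(0.0752), np.float64(0.0749), np.float64(0.0708)]
190 [np.float64(0.0706), np.float64(0.075), np.float64(0.0754), np.float64(0.0753), np.float64(0.0754), np.float64(0.075), np.float64(0.0708)]
200 [np.float64(0.0703), np.float64(0.0755), np.float64(0.0754), np.float64(0.0754), np.float64(0.0757), np.float64(0.075), np.float64(0.0705)]
210 [np.float64(0.0707), np.float64(0.0753), np.float64(0.0755), np.float64(0.0755), np.float64(0.0754), np.float64(0.0748), np.float64(0.0705)]
plate slope x,y and z at (0.6,.099) [ 0.0026 -0.0159  0.0756] 2497
median lateral offset (strip-casting x) 0.0004
yellow rear edge y at .6 0.1304 1.84
```

View pics/w33c.png

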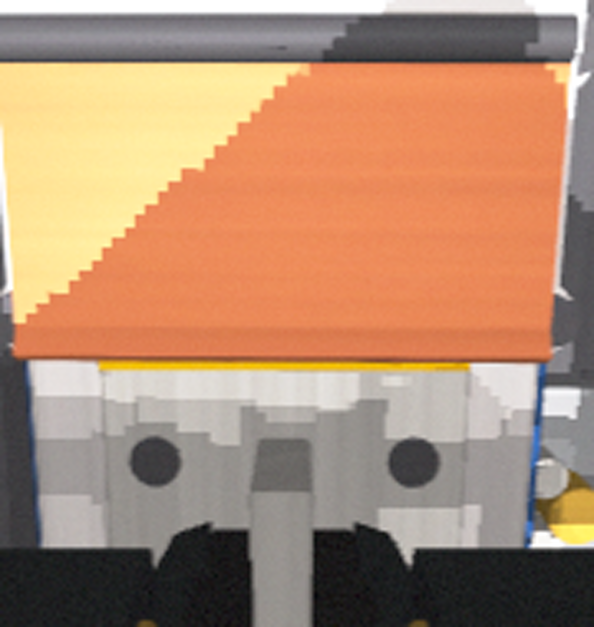

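Request:
play_rows:
  targets:
    - {"jaw": 1, "dx": 0.0015, "dy": 0, "dz": 0, "yaw": 0.001}
    - {"jaw": 1, "dx": 0, "dy": 0, "dz": 0.001, "yaw": 0}
    - {"jaw": 1, "dx": 0, "dy": 0, "dz": 0.0015, "yaw": 0}
    - {"jaw": 1, "dx": 0, "dy": 0, "dz": 0.002, "yaw": 0}
    - {"jaw": 1, "dx": 0, "dy": 0, "dz": 0.002, "yaw": 0}

```text
clock: 29.3
tool_pos: [0.602, 0.0973, 0.0603]
eef_rot: [0.698, 0.716, -0.01, 0.001]
contact_force: [-4.5, -0.3, 18.9]
opening: 0.105
```

```bash
python3 go.py .602 .099 .0607 91.5; python3 flat.py w34; python3 fin.py | tail -2; python3 go.py; python3 -c "
from h import *
s=snap('scene');f=cv2.cvtColor(s['frame'],cv2.COLOR_RGB2BGR)
cv2.imwrite('pics/s34.png',cv2.resize(f[170:270,180:330],None,fx=5,fy=5,interpolation=2))
s=snap('top','t34.png')"; python3 go.py
```

```text
t 29.3 pos [0.602  0.0973 0.0603] az 91.48 tilt [-0.0128 -0.0154 -0.9998] q [-0.01  0.89 -0.41  1.7   0.54  0.68 -0.7 ] F [-4.5 -0.3 18.9] M [0.24 0.94 0.02] op 0.105
tool d [ 0.0017  0.     -0.0004]
yaw needed -0.0003229100984223649
180 [np.float64(0.0706), np.float64(0.0746), np.float64(0.0746), np.float64(0.0748), np.float64(0.0745), np.float64(0.0743), np.float64(0.0705)]
190 [np.float64(0.0704), np.float64(0.0743), np.float64(0.0746), np.float64(0.0745), np.float64(0.0744), np.float64(0.0738), np.float64(0.0704)]
200 [np.float64(0.0705), np.float64(0.0749), np.float64(0.0745), np.float64(0.0746), np.float64(0.075), np.float64(0.0738), np.float64(0.0707)]
210 [np.float64(0.0705), np.float64(0.0746), np.float64(0.0745), np.float64(0.0744), np.float64(0.0743), np.float64(0.0714), np.float64(0.0705)]
plate slope x,y and z at (0.6,.099) [-0.     -0.0017  0.0746] 2490
median lateral offset (strip-casting x) 0.0004
yellow rear edge y at .6 0.1306 2.21
t 29.4 pos [0.602  0.0973 0.0603] az 91.49 tilt [-0.0128 -0.0154 -0.9998] q [-0.01  0.89 -0.41  1.7   0.54  0.68 -0.7 ] F [-4.6 -1.5 17.9] M [0.26 0.93 0.06] op 0.106
t 29.5 pos [0.602  0.0973 0.0603] az 91.48 tilt [-0.0128 -0.0153 -0.9998] q [-0.01  0.89 -0.41  1.7   0.54  0.68 -0.7 ] F [-4.6 -0.4 17.9] M [0.29 0.85 0.05] op 0.104
```

View pics/w34c.png

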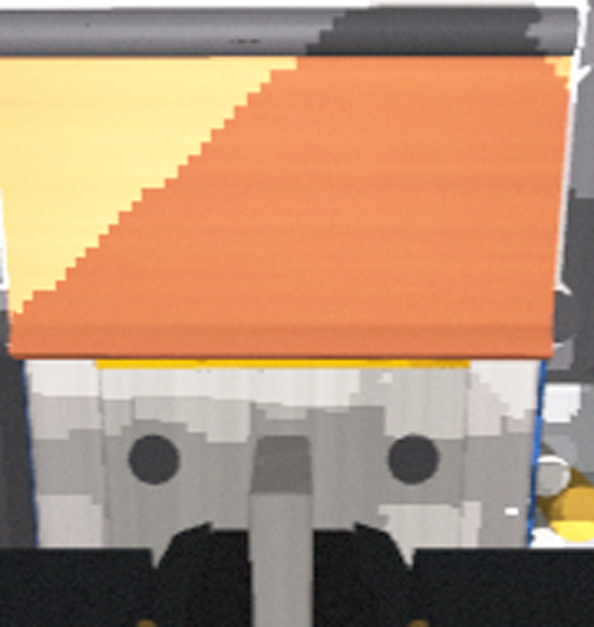

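View pics/s34.png

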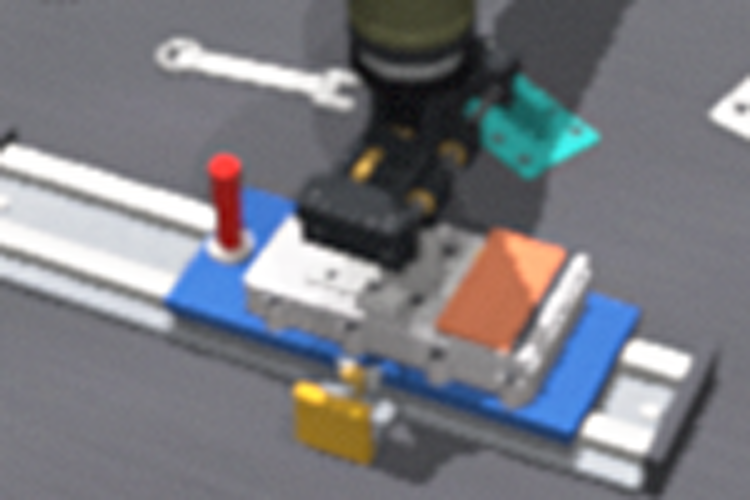

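```bash
python3 -c "
from h import *
print(r.finish_job())"; python3 go.py
```

```text
the job is handed in; nothing more can be done
None
the job is handed in; nothing more can be done
```

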